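# Warm the sample jars under the cover

## Task

Get the warming box on the bench going: stand the paint tin that is on its cover in the small steel drip tray, then lift the cover plate off its two pins and lay it down on the bench (the rubber mat is free for it), and stand every white sample jar upright inside the box. Then seat the cover back fully home over both pins, and last of all turn the dial from where it is to the two-dot mark; leave the other things on the bench as they are.

Things in the scene. Friction and masses are not known exactly. Their poses are not given: they have to be found in the camera images.
- housing: fixed grey steel warming box, 130 x 390 mm, 62 high; origin on the bench under the well's centre. Open well 112 (x) x 226 (y) mm, floor at 10 mm, rim at 62; side walls 9 mm, end rims 27 mm. Two steel pins, 8 mm wide, cone-tipped, 17 tall above the rim, at (x, y) = (50, 126) and (-50, -126). Control panel with the dial at y 140 to 250
- seat (a point): centre of the well at rim height (62 mm above the bench), axes as the housing: where the origin of the cover lies when the cover is home
- floor (a point): centre of the well on its inner floor, 10 mm above the bench, axes as the housing
- cover: loose aluminium cover plate, 130 (x) x 280 (y) x 5 mm, 350 g; origin at the centre of its underside, z up. Two 12 mm through holes at (x, y) = (50, 126) and (-50, -126): it fits either way by a half turn. On top over the centre a black grab bar along y, 12 mm wide (x), 100 long, from 33 to 47 mm above the underside, on two posts at y = +-42
- can: plain steel paint tin with a paper band, 56 mm in diameter, 78 high, 300 g; it starts on the cover near the -y end. Origin at the centre of its underside, z up
- tray: fixed dark steel drip tray, 105 x 105 mm, floor 3 mm, rim 8 mm high; origin under its centre on the bench
- mat: fixed black rubber mat, 290 (x) x 150 (y) x 3 mm, a free place for the cover; origin under its centre on the bench
- dial (a joint): angle of the dial in rad, growing clockwise seen from above; detents at 0 (off, a bar mark), 0.7 (one dot), 1.4 (two dots), 2.1 (three dots)
- dial_grip (a point): on the dial's axis, 84 mm above the bench, at (0, 200) mm in the housing. The dial is a black bar grip 44 mm long, 12 wide, from 8 to 30 mm above the panel (panel top 62), on a 42 mm disc. Its white-striped end is the pointer: in the housing's frame it points (1.05 - joint value) rad from +x towards +y; the bar lies along that line
- jar0: squat white sample jar with a grey lid, 36 mm in diameter, 45 high, 90 g, standing on the bench at the start. Origin at the centre of its underside, z up. Two to four such jars are there
- jar1: squat white sample jar with a grey lid, 36 mm in diameter, 45 high, 90 g, standing on the bench at the start. Origin at the centre of its underside, z up. Two to four such jars are there
- jar2: squat white sample jar with a grey lid, 36 mm in diameter, 45 high, 90 g, standing on the bench at the start. Origin at the centre of its underside, z up. Two to four such jars are there
- jar3: squat white sample jar with a grey lid, 36 mm in diameter, 45 high, 90 g, standing on the bench at the start. Origin at the centre of its underside, z up. Two to four such jars are there
- cup: bystander, to be left alone: white plastic cup, 52 mm wide, 55 high; origin at the centre of its underside
- tape: bystander, to be left alone: roll of tape lying flat, 72 mm wide, 24 high; origin at the centre of its underside
- tub: bystander, to be left alone: white lidded tub, 96 mm wide, 73 high; origin at the centre of its underside
- bottle0: bystander, to be left alone: white bottle, 70 mm wide, 170 high; origin at the centre of its underside
- bottle1: bystander, to be left alone: white bottle with a paper band, 60 mm wide, 140 high; origin at the centre of its underside
- spatula: bystander, to be left alone: spatula lying flat, 200 mm long, its x along it; origin at the centre of its underside

How it is judged:
By the outcome, as a careful person would: the job done as asked, in the order asked, and still so for the second after the job is handed in, with the robot touching nothing.
Of jar0, jar1, jar2, jar3 only 2 to 4 are there at a start; the rules pass over those that are not, and their reading is None.
At some moment in a run one of jar0, jar1, jar2, jar3 may be knocked a few centimetres aside while the robot is not near it.
Once in a run the grip may slacken for a moment while it holds something.
It also fails if it takes over 210 s, if anything falls off the work surface, if the arm or the gripper's body presses on something with over 40 N, if the wrist force passes 120 N, or if a joint passes its speed limit or range.

## Robot

A 7-joint arm with a two-finger parallel gripper is mounted at the origin on the work surface. World frame = base frame: x ahead of the robot, y to its left, z up, the work surface at z = 0. Lengths are in m, angles in rad, forces in N, time in s.
With the tool pointing down it reaches from about 0.425 to 0.95 m from the base axis. Payload 16.7 kg.
Tool frame: the origin (TCP) lies on the centre line of the jaws, within the pads' length; the fingertips stand 14 mm ahead of it and the grasp point (between the pads) lies 5 mm behind it; z points along the fingers, y is the line along which they close (so a half turn about z gives the same grasp; the last joint's range is limited). The gripper opens to 94 mm and grips with 3 to 60 N. Pads are 16 mm wide; open, the fingers measure 119 mm over their backs; the gripper's body (75 mm by 177 mm) begins 78 mm behind the grasp point.
Start: joints at [1.032, 0.426, 0.074, 1.606, -0.034, 1.111, -0.067], TCP at [0.256, -0.625, 0.219] pointing down, gripper open.
Joint ranges: [-2.85, 2.85], [-0.5, 2.14], [-1.23, 1.37], [0.21, 2.46], [-1.02, 4.16], [0.16, 2.05], [-2.73, 2.73]. Speed limits (rad/s): [1.89, 1.89, 2.39, 2.39, 3.01, 3.01, 3.01].

## Interface

Orientations are given as a rotation vector (axis times angle).
In Python, from rig import sensors, read_camera, camera_model, job, spotter gives the robot as it stands.
- The arm moves only by the shell command python3 -m jog 'ROWS' [FORCE]. ROWS is JSON, a list that holds one entry, the list of rows, each a list of 7 numbers: the shift along the tool's x, y, z normalised to -1 to 1, where 1 is 0.12 m, then the turn, a rotation vector about the tool's x, y, z normalised to -1 to 1, where 1 is 2 pi rad, then the opening, from 0 (shut) to 1 (fully open). A call has 1 to 5 rows; each row is the pose to reach, as a shift and turn from the pose commanded when the call began, along the tool's axes at that moment, turning the shorter way round; what a row does not reach only later rows make up. A row lasts 1/8 s, in which the tool goes at most 62.5 mm and 10.7 degrees, less where a joint would pass 70% of its speed; a pose out of reach is approached as far as the arm can. A call with a number of a shift or a turn outside -1 to 1 is refused whole. A call with a gripper value outside its range is refused whole. The fingers move at their own pace and stop on an object; FORCE is the grip in N (left out, the last holds). Time passes only in rows, so rows that repeat a pose let the fingers close. It gives the time, the measured TCP pose, the force, the opening and the grip force at its end, in the units of the state.
- sensors.observe(): the state, without advancing time (a new reading comes with each control period).
- read_camera(name): name is "scene" or "top" or "wrist"; returns (picture, depth): 420x560x3 uint8, red, green, blue; 420x560 float32, m along the optical axis (not along the pixel's ray), 0 where there is no reading.
- camera_model(name): a dict with "fovy" (degrees; the focal length in pixels is half the picture's height over the tangent of half this angle, whatever the lens; pixels are square), "cx", "cy" (the principal point, pixels), "pose" (4x4, takes a point from camera to world coordinates); the wrist camera has in their place "tool_from_camera" (4x4, takes a point from camera to tool coordinates, whose origin is the TCP and whose axes are the flange's). Camera axes: x right, y down, z forward; pixel columns grow to the right and rows downward; lengths in m; the calibration is good to about 2 mm. A picture is of the moment at which its call begins: read the wrist's pose just before it. camera_model takes no time and is no camera call.
- job.job_done(): hands the job in; it is judged then, once.
Trained networks look in the newest picture that a camera, given by its name, has taken for a name from the list of things; names that differ only in an ending like _2 or _b are one class to them, and where a whole thing is asked for, a point or a joint stands for the part that bears it (a point fixed in the world has none). Each returns a list of dicts, best first, with "p" (0 to 1); they miss things now and then, are a little off and sometimes report something else, mostly with a low value. They report only what shows in the picture. A call takes as long as a camera call.
- spotter.recognise(camera, thing): "rect" ([left, top, right, bottom] in pixels, round what is visible of it).
The state is a dict: "t": time; "joint_positions": joint angles; "joint_velocities": joint speeds; "effort": joint torques, N m; "eef_pos": TCP position; "ee_rot": TCP orientation; "force": force on the tool from outside, world axes, zero at the start; "moment": the same for the moment, N m; "width": opening from 0.0 (shut) to 1.0 (fully open); "finger_force": force on a finger pad.
Only numpy, scipy, OpenCV 4.12 (cv2) and the standard library are available. Lean on these libraries where they do the work, as an engineer would, in place of code of your own. Each camera call takes 0.05 s, during which the arm holds its last target. There are 200 camera calls.

## Working session

There is one attempt and no reset: what is moved stays moved. The work goes in short steps, Python scripts to look and compute and a shell command to move; the robot and the scene stay as the last step left them, time stands still between calls to the robot, and variables do not carry over. Pictures are saved under pics/ and viewed, at most 14 in all, crops included, and the job is handed in when it is done.

```bash
ls; mkdir -p pics; cat > h.py <<'E'
import numpy as np, cv2
from scipy.spatial.transform import Rotation as R
from rig import sensors, read_camera, camera_model, job, spotter
def cam(name):
    s=sensors.observe(); im,d=read_camera(name); m=camera_model(name)
    if name=="wrist":
        T=np.eye(4);T[:3,:3]=R.from_rotvec(s["ee_rot"]).as_matrix();T[:3,3]=s["eef_pos"]
        P=T@np.array(m["tool_from_camera"])
    else: P=np.array(m["pose"])
    f=im.shape[0]/2/np.tan(np.radians(m["fovy"])/2)
    v,u=np.mgrid[:im.shape[0],:im.shape[1]]
    c=np.stack([(u-m["cx"])/f*d,(v-m["cy"])/f*d,d,np.ones_like(d)],-1)
    X=(c@P.T)[...,:3]; X[d==0]=np.nan
    return im,X,P,f,m
def save(n,im): cv2.imwrite("pics/"+n,cv2.cvtColor(im,cv2.COLOR_RGB2BGR))
E
python3 - <<'E'
from h import *
out=[]
for c in("scene","top"):
    im,X,P,f,m=cam(c); save(c+"0.png",im); np.savez("/tmp/"+c,im=im,X=X)
    print(c,P.round(3).tolist(),f,m["cx"],m["cy"],{k:v for k,v in m.items() if k not in("pose",)})
    if c=="top":
        for t in "housing cover can tray mat dial jar0 cup tape tub bottle0 bottle1 spatula".split():
            for r in spotter.recognise(c,t)[:6]:
                if r["p"]<.2: continue
                l,tp,rr,b=[int(x) for x in r["rect"]]
                p=X[(tp+b)//2,(l+rr)//2]
                print(t,round(r["p"],2),[l,tp,rr,b],p.round(3))
print(sensors.observe())
E
```

```text
pics
scene [[-0.476, 0.564, -0.675, 1.529], [0.879, 0.291, -0.377, 0.525], [-0.016, -0.773, -0.635, 1.083], [0.0, 0.0, 0.0, 1.0]] 538.3489374146807 281.5054527635045 211.58427292538838 {'fovy': 42.61968046277641, 'cx': 281.5054527635045, 'cy': 211.58427292538838}
top [[0.013, -0.997, 0.08, 0.391], [-1.0, -0.015, -0.015, -0.051], [0.016, -0.079, -0.997, 1.18], [0.0, 0.0, 0.0, 1.0]] 386.91257092185685 277.1835247325431 211.21322179078996 {'fovy': 56.98252631537506, 'cx': 277.1835247325431, 'cy': 211.21322179078996}
housing 0.66 [178, 133, 312, 182] [0.636 0.028 0.07 ]
cover 0.87 [212, 123, 311, 176] [ 0.651 -0.019  0.109]
can 0.84 [284, 136, 303, 156] [ 0.652 -0.107  0.147]
tray 0.68 [242, 206, 279, 249] [ 0.436 -0.017  0.003]
mat 0.76 [341, 145, 391, 243] [ 0.542 -0.34   0.006]
dial 0.64 [188, 146, 201, 160] [0.64  0.171 0.093]
jar0 0.74 [101, 183, 117, 199] [0.534 0.426 0.046]
jar0 0.74 [147, 186, 160, 195] [0.539 0.297 0.047]
cup 0.77 [186, 229, 205, 245] [0.403 0.178 0.005]
cup 0.48 [338, 146, 392, 244] [ 0.539 -0.338  0.001]
tape 0.55 [299, 233, 324, 256] [ 0.387 -0.173  0.002]
tu
[... 364 characters left out ...]
array([ 1.03244294,  0.42609367,  0.0739137 ,  1.60600117, -0.03408343,
        1.11080821, -0.06709408]), 'joint_velocities': array([-7.70839979e-04,  1.00092543e-05, -1.69408829e-03, -1.92560606e-03,
        7.53441428e-04,  1.25151100e-03, -1.39091959e-03]), 'effort': array([-4.70337782e-04, -9.35420609e+01,  3.66178103e+00, -4.54522312e+01,
       -4.90702072e-02,  1.31513187e-02, -7.13338568e-05]), 'eef_pos': array([ 0.25586582, -0.62458368,  0.21947091]), 'ee_rot': array([-3.08236623e+00, -6.06870346e-01,  2.53905050e-06]), 'force': array([-0.50148917, -0.31446272,  0.63460203]), 'moment': array([-0.014929  ,  0.01945238, -0.01950493]), 'finger_force': 0.0, 'width': 0.9988340353756491}
```

View pics/top0.png

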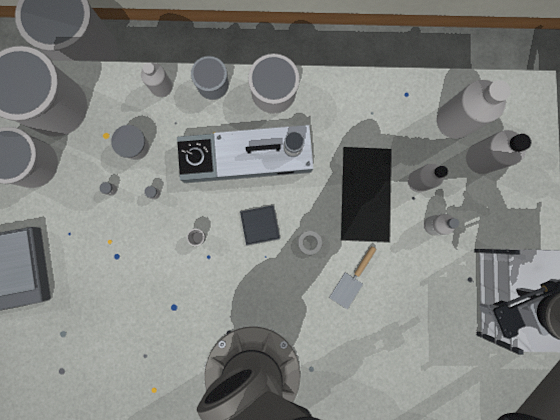

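View pics/scene0.png

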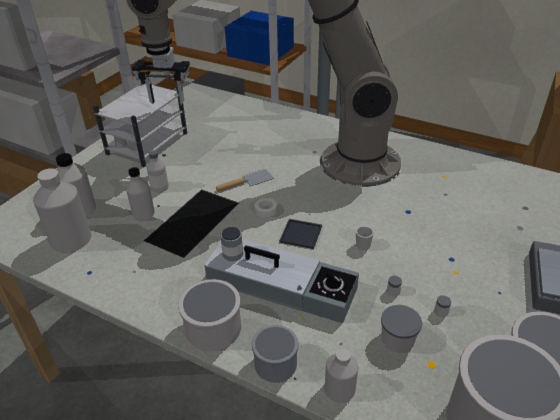

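```bash
python3 - <<'E'
from h import *
for c in("top","scene"):
    z=np.load(f"/tmp/{c}.npz"); X=z["X"];im=z["im"].astype(int)
    x,y,h=X[...,0],X[...,1],X[...,2]
    reg=(x>.5)&(x<.8)&(y>-.25)&(y<.3)
    m=reg&(abs(h-.0645)<.008)
    p=X[m]; r=cv2.minAreaRect((p[:,:2]*1000).astype(np.float32)); print(c,"house",r,len(p),np.median(p[:,2]))
    # bar
    m=reg&(h>.097)&(h<.116)&(im.sum(-1)<150)&(y>-.085)
    p=X[m]; 
    if len(p)>5: print("bar",cv2.minAreaRect((p[:,:2]*1000).astype(np.float32)),len(p),np.median(p[:,2]))
    for n,(cx,cy,rad,lo,hi) in dict(can=(.652,-.107,.05,.135,.155),jarA=(.534,.426,.04,.038,.052),jarB=(.539,.297,.04,.038,.052)).items():
        m=(np.hypot(x-cx,y-cy)<rad)&(h>lo)&(h<hi); p=X[m]
        if len(p)>4: print(n,len(p),cv2.minEnclosingCircle((p[:,:2]*1000).astype(np.float32)),p.mean(0).round(4),np.median(p[:,2]))
    m=(abs(x-.44)<.1)&(abs(y+.02)<.09)&(h<.02)&(im.sum(-1)<200); p=X[m]
    print("tray",cv2.minAreaRect((p[:,:2]*1000).astype(np.float32)),len(p))
    m=(abs(x-.54)<.2)&(abs(y+.34)<.1)&(h<.02)&(im.sum(-1)<60); p=X[m]
    print("mat",cv2.minAreaRect((p[:,:2]*1000).astype(np.float32)),len(p))
E
```

```text
top house ((689.1176147460938, 33.72102355957031), (207.98793029785156, 391.1109619140625), 5.880911827087402) 5156 0.06691839478104145
bar ((656.219970703125, -23.643619537353516), (12.507996559143066, 93.79144287109375), 5.784224510192871) 135 0.10966894726590803
can 323 ((665.7311401367188, -110.60506439208984), 27.894174575805664) [ 0.6646 -0.1105  0.1449] 0.14544767994637775
jarA 118 ((543.2200317382812, 437.0580139160156), 17.888004302978516) [0.5433 0.4365 0.0455] 0.045473123037199525
jarB 117 ((534.195068359375, 306.28466796875), 17.490724563598633) [0.5338 0.305  0.0449] 0.04522262582999015
tray ((443.2873840332031, -15.508411407470703), (100.64056396484375, 101.39981842041016), 12.024823188781738) 275
mat ((544.0391235351562, -340.05059814453125), (145.54852294921875, 284.7025146484375), 88.51573181152344) 215
scene house ((654.446533203125, 30.09979248046875), (139.52357482910156, 392.46636962890625), 6.118901252746582) 4642 0.06518620754267002
bar ((662.898681640625, -22.900344848632812), (15.775202751159668, 97.29016876220703), 1.5596367120742798) 183 0.10618369289305474
can 261 ((672.7778930664062, -108.50588989257812), 27.950260162353516) [ 0.6745 -0.1065  0.1432] 0.14361056738253808
jarA 135 ((547.06396484375, 439.513916015625), 20.100004196166992) [0.549  0.4388 0.0437] 0.04366309267338053
jarB 118 ((538.9983520507812, 307.9374084472656), 18.643457412719727) [0.5404 0.3075 0.0439] 0.04417008753117524
tray ((444.7885437011719, -15.327926635742188), (114.20467376708984, 105.24471282958984), 10.564848899841309) 851
mat ((548.647216796875, -339.5440368652344), (151.6435546875, 286.2375183105469), 88.67741394042969) 2117
```

```bash
python3 - <<'E'
from h import *
im=cv2.imread("pics/top0.png"); a=cv2.resize(im[100:260,90:330],(800,533),interpolation=cv2.INTER_CUBIC)
cv2.imwrite("pics/topc.png",a)
E
```

```text
(no output)
```

View pics/topc.png

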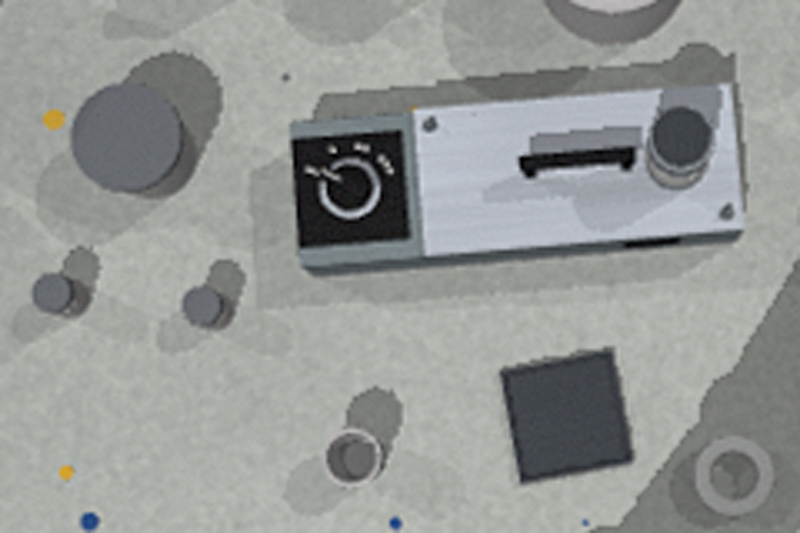

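```bash
cat >> h.py <<'E'
def yawof(s): x=R.from_rotvec(s["ee_rot"]).as_matrix()[:,0]; return np.degrees(np.arctan2(x[1],x[0]))
def plan(x,y,z,yaw=None):
    "tool-down target -> printed single-row values per call"
    s=sensors.observe(); p=np.array(s["eef_pos"]); M=R.from_rotvec(s["ee_rot"]).as_matrix(); yw=yawof(s)
    d=np.array([x,y,z])-p; yaw=yw if yaw is None else yaw
    dy=(yaw-yw+180)%360-180
    loc=M.T@d
    n=int(max(np.ceil(abs(loc).max()/.115),np.ceil(abs(dy)/50)))
    print("now",p.round(4),"yaw",round(yw,2),"tilt",M[2].round(4),"n",n)
    for i in range(n):
        a=np.radians(yw+dy*i/n); m=np.array([[np.cos(a),np.sin(a),0],[np.sin(a),-np.cos(a),0],[0,0,-1]])
        print((m.T@d/n/.12).round(3).tolist(),"rz",round(-dy/n/360,4))
E
python3 -c "
from h import *
plan(.60,-.07,.36,95.8)"
```

```text
now [ 0.2559 -0.6246  0.2195] yaw 22.28 tilt [ 0.e+00 -1.e-04 -1.e+00] n 5
[0.881, -0.638, -0.234] rz -0.0408
[1.014, -0.393, -0.234] rz -0.0408
[1.081, -0.123, -0.234] rz -0.0408
[1.077, 0.155, -0.234] rz -0.0408
[1.002, 0.424, -0.234] rz -0.0408
```

```bash
python3 -m jog '[[[0,0,-0.9,0,0,0,1],[0,0,-0.9,0,0,0,1],[0.88,-0.64,-0.9,0,0,-0.04,1],[0.88,-0.64,-0.9,0,0,-0.04,1],[0.88,-0.64,-0.9,0,0,-0.04,1]]]' && python3 -m jog '[[[1,-0.39,-0.1,0,0,-0.04,1],[1,-0.39,-0.1,0,0,-0.04,1],[1,-0.39,-0.1,0,0,-0.04,1]]]' && python3 -m jog '[[[1,-0.12,-0.1,0,0,-0.04,1],[1,-0.12,-0.1,0,0,-0.04,1],[1,-0.12,-0.1,0,0,-0.04,1]]]' && python3 -m jog '[[[1,0.15,-0.05,0,0,-0.04,1],[1,0.15,-0.05,0,0,-0.04,1],[1,0.15,-0.05,0,0,-0.04,1]]]' && python3 -m jog '[[[1,0.42,0,0,0,-0.04,1],[1,0.42,0,0,0,-0.04,1],[1,0.42,0,0,0,-0.04,1],[1,0.42,0,0,0,-0.04,1]]]'
python3 - <<'E'
from h import *
plan(.60,-.07,.36,95.8)
im,X,P,f,m=cam("wrist"); save("w1.png",im); np.savez("/tmp/wrist",im=im,X=X)
print(np.array(m["tool_from_camera"]).round(3).tolist())
E
```

```text
t: 1.38
eef_pos: [0.3276, -0.5099, 0.3282]
ee_rot: [2.978, 0.998, 0.003]
force: [-0.4, -1.2, -1.2]
width: 1.0
finger_force: 0.0
t: 1.75
eef_pos: [0.3953, -0.4011, 0.3403]
ee_rot: [2.83, 1.362, 0.002]
force: [-0.3, -1.5, 0.4]
width: 1.003
finger_force: 0.0
t: 2.12
eef_pos: [0.4591, -0.2991, 0.352]
ee_rot: [2.638, 1.706, 0.002]
force: [-0.5, -1.1, -0.0]
width: 1.002
finger_force: 0.0
t: 2.5
eef_pos: [0.5248, -0.1978, 0.3574]
ee_rot: [-2.404, -2.022, -0.002]
force: [-0.6, -0.7, -0.1]
width: 1.004
finger_force: 0.0
t: 3.0
eef_pos: [0.5936, -0.093, 0.357]
ee_rot: [-2.14, -2.3, 0.002]
force: [0.3, -0.1, 0.6]
width: 0.999
finger_force: 0.0
now [ 0.5936 -0.093   0.357 ] yaw 94.12 tilt [-4.e-04 -1.e-03 -1.e+00] n 1
[0.187, 0.067, -0.025] rz -0.0047
[[-0.002, -0.96, -0.28, 0.081], [1.0, -0.002, -0.001, -0.001], [0.0, -0.28, 0.96, -0.166], [0.0, 0.0, 0.0, 1.0]]
```

View pics/w1.png

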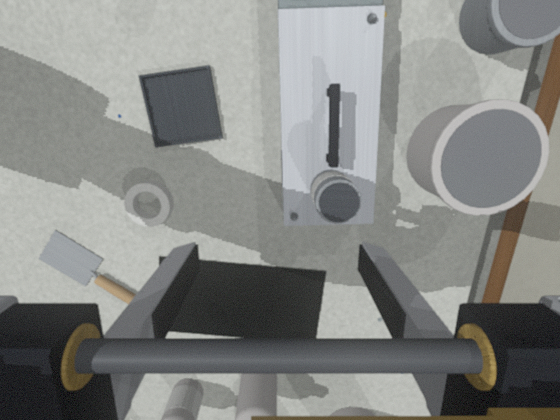

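```bash
cat > meas.py <<'E'
from h import *
def rect(p): (c,wh,a)=cv2.minAreaRect((p[:,:2]*1000).astype(np.float32)); return np.round(c,1),np.round(wh,1),round(a,2),len(p)
def circ(p): c,r=cv2.minEnclosingCircle((p[:,:2]*1000).astype(np.float32)); return np.round(c,1),round(r,1),len(p),np.median(p[:,2]).round(4)
E
python3 - <<'E'
from meas import *
z=np.load("/tmp/wrist.npz"); X=z["X"];im=z["im"].astype(int)
x,y,h=X[...,0],X[...,1],X[...,2]
B=im.sum(-1)
v,u=np.mgrid[:420,:560]
w=(v<235)&(u>270)&(u<392)
print("cover",rect(X[w&(abs(h-.067)<.006)&(B>270)]),np.nanmedian(h[w&(B>330)]))
print("bar",rect(X[w&(abs(h-.109)<.006)&(B<150)]))
print("can",circ(X[w&(abs(h-.145)<.006)]))
t=(v<155)&(u<230)&(u>120)
print("tray",rect(X[t&(B<230)&(h<.02)]),np.nanmedian(h[t&(B<230)]))
t=(v>240)&(u>170)&(u<330)
print("mat",rect(X[t&(B<70)&(h<.02)]))
for cx,cy in((372,18),(294,216)):
    q=X[cy-8:cy+9,cx-8:cx+9]; b=B[cy-8:cy+9,cx-8:cx+9]
    print("pin",q[q[...,2]>.0735].mean(0).round(4), q[b<250].mean(0).round(4),(q[...,2]>.0735).sum())
E
```

```text
cover (array([655.9, -18. ]), array([130.5, 291.6]), 5.73, 18815) 0.06691478177170906
bar (array([663.3, -69.9]), array([0., 0.]), 0.0, 1)
can (array([ 665.5, -108.8]), 27.9, 1618, np.float64(0.1451))
tray (array([441.4, -15.6]), array([102. , 100.8]), 11.01, 556) 0.0042759731904841725
mat (array([0., 0.]), array([0., 0.]), 0.0, 0)
pin [0.6928 0.1063 0.0771] [nan nan nan] 35
pin [ 0.6187 -0.1526  0.0766] [ 0.6187 -0.1491  0.072 ] 24<stdin>:16: RuntimeWarning: Mean of empty slice.
  ret = um.true_divide(
```

```bash
python3 - <<'E'
from h import *
z=np.load("/tmp/wrist.npz"); X=z["X"]
x,y,h=X[...,0],X[...,1],X[...,2]
m=(x>.735)&(x<1)&(abs(y)<.3)&(h>.03); q=X[m]; print(q.min(0),q.max(0),m.sum()); 
m&=h>.15; q=X[m]; print(len(q), q.min(0) if len(q) else 0)
plan(.6655,-.109,.25,95.7)
E
```

```text
[ 0.78456588 -0.12325879  0.0300149 ] [0.93312927 0.14673754 0.1065974 ] 16239
0 0
now [ 0.5934 -0.0936  0.3572] yaw 94.06 tilt [-7.e-04 -7.e-04 -1.e+00] n 1
[-0.171, 0.59, 0.893] rz -0.0045
```

```bash
python3 -m jog '[[[-0.171,0.59,0.89,0,0,-0.0045,1],[-0.171,0.59,0.89,0,0,-0.0045,1],[-0.171,0.59,0.89,0,0,-0.0045,1],[-0.171,0.59,0.89,0,0,-0.0045,1],[-0.171,0.59,0.89,0,0,-0.0045,1]]]'; python3 -c "
from h import *
plan(.6655,-.109,.14,95.7)
plan(.6655,-.109,.108,95.7)"
```

```text
t: 3.68
eef_pos: [0.666, -0.1068, 0.253]
ee_rot: [2.104, 2.33, 0.002]
force: [0.2, 0.8, 0.7]
width: 1.001
finger_force: 0.0
now [ 0.666  -0.1068  0.253 ] yaw 95.83 tilt [-0.0011  0.0026 -1.    ] n 1
[-0.018, -0.006, 0.942] rz 0.0004
now [ 0.666  -0.1068  0.253 ] yaw 95.83 tilt [-0.0011  0.0026 -1.    ] n 2
[-0.009, -0.003, 0.604] rz 0.0002
[-0.009, -0.003, 0.604] rz 0.0002
```

```bash
python3 -m jog '[[[-0.015,0,0.6,0,0,0,1],[-0.015,0,0.6,0,0,0,1],[-0.015,0,0.6,0,0,0,1]]]' && python3 -m jog '[[[0,0,0.6,0,0,0,1],[0,0,0.6,0,0,0,1],[0,0,0.6,0,0,0,1]]]' && python3 -m jog '[[[0,0,0,0,0,0,0.4],[0,0,0,0,0,0,0.4],[0,0,0,0,0,0,0.4],[0,0,0,0,0,0,0.4],[0,0,0,0,0,0,0.4]]]' 35;  python3 -m jog '[[[0,0,0,0,0,0,0.4],[0,0,0,0,0,0,0.4],[0,0,-0.1,0,0,0,0.4],[0,0,-0.1,0,0,0,0.4]]]' 35; python3 -c "
from h import *
plan(.4418,-.0156,.22,95.7)"
```

```text
t: 4.05
eef_pos: [0.6664, -0.108, 0.1803]
ee_rot: [2.104, 2.332, 0.001]
force: [0.2, -0.2, -0.2]
width: 1.002
finger_force: 0.0
t: 4.42
eef_pos: [0.667, -0.1078, 0.1086]
ee_rot: [2.104, 2.332, 0.001]
force: [0.5, 0.1, 0.8]
width: 0.996
finger_force: 0.0
t: 5.05
eef_pos: [0.6663, -0.1079, 0.107]
ee_rot: [2.104, 2.332, 0.0]
force: [-0.2, 0.1, 3.2]
width: 0.592
finger_force: 35.0
t: 5.55
eef_pos: [0.6666, -0.1079, 0.1197]
ee_rot: [2.104, 2.332, 0.001]
force: [-0.1, -0.0, -3.0]
width: 0.595
finger_force: 35.0
now [ 0.6666 -0.1079  0.1197] yaw 95.89 tilt [-2.0e-04  1.2e-03 -1.0e+00] n 2
[0.479, -0.892, -0.418] rz 0.0003
[0.477, -0.893, -0.418] rz 0.0003
```

```bash
python3 -m jog '[[[0,0,-0.85,0,0,0,0.4],[0,0,-0.85,0,0,0,0.4],[0,0,-0.85,0,0,0,0.4]]]' && python3 -m jog '[[[0.48,-0.89,0,0,0,0,0.4],[0.48,-0.89,0,0,0,0,0.4],[0.48,-0.89,0,0,0,0,0.4]]]' && python3 -m jog '[[[0.48,-0.89,0,0,0,0,0.4],[0.48,-0.89,0,0,0,0,0.4],[0.48,-0.89,0,0,0,0,0.4],[0.48,-0.89,0,0,0,0,0.4]]]' && python3 -c "
from h import *
plan(.4418,-.0156,.045,95.7)
im,X,P,f,m=cam('wrist'); save('w2.png',im)
plan(.4418,-.0156,.045,95.7)"
```

```text
t: 5.92
eef_pos: [0.6677, -0.1079, 0.2241]
ee_rot: [2.102, 2.329, 0.005]
force: [-0.3, -0.5, -3.8]
width: 0.59
finger_force: 35.0
t: 6.3
eef_pos: [0.55, -0.0603, 0.2196]
ee_rot: [-2.101, -2.333, 0.004]
force: [0.9, -0.5, -2.9]
width: 0.588
finger_force: 35.0
t: 6.8
eef_pos: [0.4424, -0.0156, 0.2206]
ee_rot: [2.104, 2.332, 0.0]
force: [1.8, -1.0, -2.7]
width: 0.597
finger_force: 3.5
now [ 0.4424 -0.0156  0.2206] yaw 95.88 tilt [-1.e-04  4.e-04 -1.e+00] n 2
[0.0, -0.003, 0.732] rz 0.0002
[0.0, -0.003, 0.732] rz 0.0002
now [ 0.4427 -0.0156  0.2205] yaw 95.87 tilt [ 4.e-04  2.e-04 -1.e+00] n 2
[0.001, -0.004, 0.731] rz 0.0002
[0.0, -0.004, 0.731] rz 0.0002
```

View pics/w2.png

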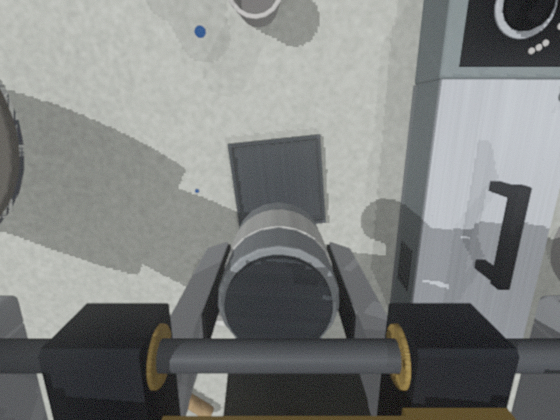

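The tin is still between the fingers, with the tray ahead; the grip force just sagged to 3.5 N, so I'll check for slip.

```bash
python3 -m jog '[[[0,0,0,0,0,0,0.4],[0,0,0,0,0,0,0.4],[0,0,0,0,0,0,0.4]]]' 40; python3 - <<'E'
from meas import *
s=sensors.observe();im,X,P,f,m=cam("wrist")
q=X[225:345,220:338]; M=R.from_rotvec(s["ee_rot"]).as_matrix()
loc=(q.reshape(-1,3)-s["eef_pos"])@M; B=im[225:345,220:338].sum(-1).ravel()
k=(loc[:,2]<-.02)&(loc[:,2]>-.08)
top=loc[k&(loc[:,2]<np.nanpercentile(loc[k,2],50)+.004)]
print(np.median(loc[k],0).round(4),circ(top))
A=np.c_[top[:,:2],np.ones(len(top))]; print(np.linalg.lstsq(A,top[:,2],rcond=None)[0])
t=(X[...,2]<.02)&(im.sum(-1)<230); v,u=np.mgrid[:420,:560]; t&=(v>130)&(v<230)&(u>220)&(u<335)
print("tray",rect(X[t]))
E
```

```text
t: 7.22
eef_pos: [0.4421, -0.0153, 0.2205]
ee_rot: [-2.104, -2.332, -0.0]
force: [-0.5, -0.2, -2.7]
width: 0.589
finger_force: 40.0
[ 0.0073 -0.0012 -0.0381] (array([-0.1, -1.1]), 27.6, 8563, np.float64(-0.0383))
[ 0.03724159 -0.00017107 -0.03809344]
tray (array([441. , -13.9]), array([100.7,  95.8]), 9.28, 312)
```

```bash
python3 -m jog '[[[0,0,0.73,0,0,0,0.4],[0,0,0.73,0,0,0,0.4],[0,0,0.73,0,0,0,0.4]]]' && python3 -m jog '[[[0,0,0.62,0,0,0,0.4],[0,0,0.62,0,0,0,0.4],[0,0,0.73,0,0,0,0.4],[0,0,0.735,0,0,0,0.4],[0,0,0.745,0,0,0,0.4]]]'; python3 -m jog '[[[0,0,0,0,0,0,0.4]]]'
```

```text
t: 7.65
eef_pos: [0.4408, -0.0151, 0.1318]
ee_rot: [-2.102, -2.331, 0.003]
force: [-0.6, -0.7, -2.0]
width: 0.594
finger_force: 40.0
t: 8.28
eef_pos: [0.4428, -0.0153, 0.0448]
ee_rot: [2.104, 2.331, 0.002]
force: [-0.7, 0.0, -2.3]
width: 0.592
finger_force: 40.0
t: 8.4
eef_pos: [0.4424, -0.0153, 0.0445]
ee_rot: [2.104, 2.332, 0.001]
force: [-0.0, 0.3, -1.5]
width: 0.593
finger_force: 40.0
```

```bash
python3 -m jog '[[[0,0,0.012,0,0,0,0.4],[0,0,0.02,0,0,0,0.4],[0,0,0.02,0,0,0,0.4]]]' 8; python3 -m jog '[[[0,0,0,0,0,0,0.75],[0,0,0,0,0,0,0.9],[0,0,0,0,0,0,0.95],[0,0,0,0,0,0,0.95]]]'; python3 -m jog '[[[0,0,-1,0,0,0,0.95],[0,0,-1,0,0,0,0.95],[0,0,-1,0,0,0,0.95]]]';python3 -m jog '[[[0,0,-1,0,0,0,0.95],[0,0,-1,0,0,0,0.95],[0,0,-1,0,0,0,0.95],[0,0,-1,0,0,0,0.95]]]'; python3 - <<'E'
from meas import *
im,X,P,f,m=cam("wrist"); h=X[...,2]
k=(np.hypot(X[...,0]-.442,X[...,1]+.015)<.05)
print("can",circ(X[k&(abs(h-.081)<.005)]), np.nanmax(h[k]))
v,u=np.mgrid[:420,:560]
w=(X[...,0]>.57)&(X[...,0]<.75)&(abs(X[...,1])<.2)
print("bar",rect(X[w&(abs(h-.109)<.004)]))
plan(.6558,-.0232,.20,95.7)
E
```

```text
t: 8.78
eef_pos: [0.4423, -0.0153, 0.0418]
ee_rot: [2.104, 2.332, 0.001]
force: [-1.4, -0.4, 6.6]
width: 0.595
finger_force: 8.0
t: 9.28
eef_pos: [0.4418, -0.0152, 0.0413]
ee_rot: [-2.104, -2.333, 0.0]
force: [-0.7, -0.4, 0.1]
width: 0.943
finger_force: 0.0
t: 9.65
eef_pos: [0.4441, -0.0152, 0.165]
ee_rot: [2.101, 2.328, 0.006]
force: [0.1, -0.1, -1.4]
width: 0.95
finger_force: 0.0
t: 10.15
eef_pos: [0.4415, -0.0155, 0.2805]
ee_rot: [-2.104, -2.332, 0.001]
force: [0.1, 0.2, -0.7]
width: 0.949
finger_force: 0.0
can (array([441.6, -16. ]), 27.7, 1745, np.float64(0.0811)) 0.3925251626884927
bar (array([655.6, -23.2]), array([13.6, 99.8]), 5.59, 1128)
now [ 0.4412 -0.0154  0.28  ] yaw 95.89 tilt [ 3.0e-04 -1.9e-03 -1.0e+00] n 2
[-0.124, 0.886, 0.333] rz 0.0003
[-0.123, 0.886, 0.333] rz 0.0003
```

```bash
python3 -m jog '[[[-0.124,0.886,0.33,0,0,0,0.6],[-0.124,0.886,0.33,0,0,0,0.6],[-0.124,0.886,0.33,0,0,0,0.6]]]' && python3 -m jog '[[[-0.124,0.886,0.33,0,0,0,0.6],[-0.124,0.886,0.33,0,0,0,0.6],[-0.124,0.886,0.33,0,0,0,0.6],[-0.124,0.886,0.33,0,0,0,0.6]]]'; python3 - <<'E'
from h import *
plan(.6557,-.0232,.097,95.75)
z=np.load("/tmp/top.npz"); X=z["X"];im=z["im"].astype(int);x,y,h=X[...,0],X[...,1],X[...,2]
m=(x>.3)&(x<.75)&(y<-.4)&(y>-.62)&(h>.03)
n,l,st,c=cv2.connectedComponentsWithStats(m.astype(np.uint8))
for i in range(1,n):
    if st[i,4]<20: continue
    q=X[l==i]
    print(st[i],q.min(0).round(3),q.max(0).round(3))
    for a in(.03,.08,.12): 
        p=q[q[:,2]>a]
        if len(p): print(a,p.min(0).round(3),p.max(0).round(3))
m=(y<-.2)&(y>-.4)&(x>.3)&(x<.43)&(im[...,0]>im[...,2]+40); print("handle",X[m].min(0),X[m].max(0))
E
```

```text
t: 10.58
eef_pos: [0.5498, -0.0189, 0.2373]
ee_rot: [-2.1, -2.328, 0.003]
force: [0.6, 1.0, -0.7]
width: 0.67
finger_force: 0.0
t: 11.08
eef_pos: [0.6552, -0.0226, 0.2014]
ee_rot: [-2.102, -2.332, 0.002]
force: [-0.2, -0.0, -0.5]
width: 0.601
finger_force: 0.0
now [ 0.6552 -0.0226  0.2014] yaw 95.93 tilt [ 5.0e-04 -1.8e-03 -1.0e+00] n 1
[-0.006, 0.003, 0.87] rz 0.0005
[444 108  47  29 713] [ 0.719 -0.62   0.03 ] [ 0.75  -0.569  0.2  ]
0.03 [ 0.719 -0.62   0.03 ] [ 0.75  -0.569  0.2  ]
0.08 [ 0.719 -0.62   0.08 ] [ 0.75  -0.569  0.2  ]
0.12 [ 0.719 -0.62   0.12 ] [ 0.75  -0.569  0.2  ]
[411 164  38  28 742] [ 0.55  -0.534  0.031] [ 0.617 -0.468  0.176]
0.03 [ 0.55  -0.534  0.031] [ 0.617 -0.468  0.176]
0.08 [ 0.55  -0.534  0.081] [ 0.617 -0.468  0.176]
0.12 [ 0.56  -0.524  0.12 ] [ 0.611 -0.477  0.176]
[427 214  33  21 528] [ 0.42  -0.566  0.03 ] [ 0.479 -0.514  0.145]
0.03 [ 0.42  -0.566  0.03 ] [ 0.479 -0.514  0.145]
0.08 [ 0.42  -0.566  0.08 ] [ 0.477 -0.516  0.145]
0.12 [ 0.435 -0.561  0.12 ] [ 0.462 -0.531  0.145]
handle [ 0.30198473 -0.36200967  0.00950185] [ 0.38017312 -0.30385248  0.0255224 ]
```

```bash
python3 -m jog '[[[-0.005,0,0.87,0,0,0.0005,0.5],[-0.005,0,0.87,0,0,0.0005,0.5],[-0.005,0,0.87,0,0,0.0005,0.5],[-0.005,0,0.87,0,0,0.0005,0.5]]]' 45 && python3 -m jog '[[[0,0,0,0,0,0,0],[0,0,0,0,0,0,0],[0,0,0,0,0,0,0],[0,0,0,0,0,0,0],[0,0,0,0,0,0,0]]]' && python3 -m jog '[[[0,0,0,0,0,0,0],[0,0,0,0,0,0,0],[0,0,0,0,0,0,0],[0,0,-0.05,0,0,0,0],[0,0,-0.1,0,0,0,0]]]'
```

```text
t: 11.58
eef_pos: [0.6571, -0.0235, 0.1002]
ee_rot: [2.107, 2.328, 0.002]
force: [0.1, 0.3, 1.2]
width: 0.502
finger_force: 0.0
t: 12.2
eef_pos: [0.6567, -0.0236, 0.0979]
ee_rot: [2.108, 2.329, 0.0]
force: [-1.5, -0.9, 4.7]
width: 0.123
finger_force: 45.0
t: 12.82
eef_pos: [0.6561, -0.0236, 0.1097]
ee_rot: [-2.107, -2.329, 0.001]
force: [-0.7, -0.4, -4.6]
width: 0.121
finger_force: 45.0
```

```bash
python3 -m jog '[[[0,0,-0.5,0,0,0,0],[0,0,-1,0,0,0,0],[0,0,-1,0,0,0,0],[0,0,-1,0,0,0,0]]]' && python3 -m jog '[[[0,0,-0.3,0,0,0,0],[0,0,-0.3,0,0,0,0],[0,0,-0.3,0,0,0,0]]]' && python3 -c "
from h import *
plan(.55,-.337,.265,-1.5)"
```

```text
t: 13.32
eef_pos: [0.656, -0.0238, 0.2291]
ee_rot: [-2.108, -2.329, 0.001]
force: [0.1, -0.2, -5.4]
width: 0.124
finger_force: 45.0
t: 13.7
eef_pos: [0.6558, -0.0238, 0.2636]
ee_rot: [-2.107, -2.328, 0.003]
force: [-0.4, -0.2, -5.4]
width: 0.125
finger_force: 45.0
now [ 0.6558 -0.0238  0.2636] yaw 95.72 tilt [ 3.0e-04 -2.4e-03 -1.0e+00] n 3
[-0.836, -0.379, -0.004] rz 0.09
[-0.909, 0.128, -0.004] rz 0.09
[-0.699, 0.596, -0.004] rz 0.09
```

```bash
python3 -m jog '[[[-0.836,-0.379,0,0,0,0.09,0],[-0.836,-0.379,0,0,0,0.09,0],[-0.836,-0.379,0,0,0,0.09,0],[-0.836,-0.379,0,0,0,0.09,0],[-0.836,-0.379,0,0,0,0.09,0]]]' && python3 -m jog '[[[-0.909,0.128,0,0,0,0.09,0],[-0.909,0.128,0,0,0,0.09,0],[-0.909,0.128,0,0,0,0.09,0],[-0.909,0.128,0,0,0,0.09,0],[-0.909,0.128,0,0,0,0.09,0]]]' && python3 -m jog '[[[-0.7,0.596,0,0,0,0.09,0],[-0.7,0.596,0,0,0,0.09,0],[-0.7,0.596,0,0,0,0.09,0],[-0.7,0.596,0,0,0,0.09,0],[-0.7,0.596,0,0,0,0.09,0]]]' && python3 - <<'E'
from h import *
plan(.55,-.337,.042,-1.5)
im,X,P,f,m=cam("wrist"); save("w3.png",im)
E
```

```text
t: 14.32
eef_pos: [0.6211, -0.127, 0.2647]
ee_rot: [-2.668, -1.656, 0.001]
force: [0.1, 1.1, -4.1]
width: 0.124
finger_force: 45.0
t: 14.95
eef_pos: [0.5864, -0.231, 0.2655]
ee_rot: [-3.024, -0.849, 0.0]
force: [-0.0, 0.6, -4.5]
width: 0.124
finger_force: 45.0
t: 15.58
eef_pos: [0.5513, -0.3355, 0.2656]
ee_rot: [-3.141, 0.028, -0.0]
force: [0.4, -0.5, -5.1]
width: 0.123
finger_force: 45.0
now [ 0.5513 -0.3355  0.2656] yaw -1.01 tilt [ 0.e+00 -4.e-04 -1.e+00] n 2
[-0.005, 0.006, 0.932] rz 0.0007
[-0.005, 0.006, 0.932] rz 0.0007
```

View pics/w3.png

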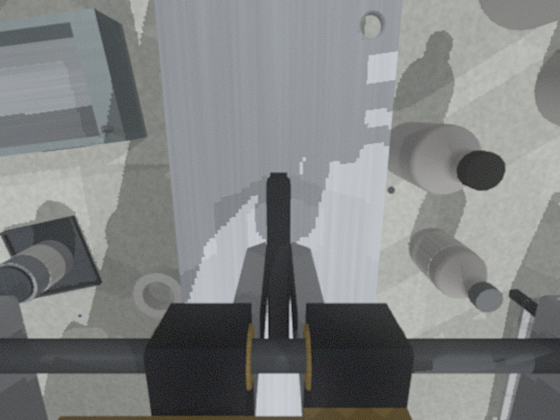

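```bash
python3 -m jog '[[[-0.005,0.01,0.93,0,0,0.001,0],[-0.005,0.01,0.93,0,0,0.001,0],[-0.005,0.01,0.93,0,0,0.001,0]]]' && python3 -m jog '[[[-0.005,0,0.5,0,0,0,0],[-0.005,0,0.8,0,0,0,0],[-0.005,0,0.88,0,0,0,0],[-0.005,0,0.9,0,0,0,0],[-0.005,0,0.92,0,0,0,0]]]'; python3 -m jog '[[[0,0,0.01,0,0,0,0],[0,0,0.02,0,0,0,0],[0,0,0.02,0,0,0,0]]]'
```

```text
t: 16.0
eef_pos: [0.5483, -0.3363, 0.1509]
ee_rot: [-3.138, 0.044, 0.009]
force: [-0.5, -0.0, -3.3]
width: 0.119
finger_force: 45.0
t: 16.62
eef_pos: [0.5508, -0.3386, 0.0459]
ee_rot: [3.14, -0.05, 0.004]
force: [-0.4, -0.0, -4.2]
width: 0.122
finger_force: 45.0
t: 17.0
eef_pos: [0.5495, -0.3381, 0.0415]
ee_rot: [3.141, -0.051, 0.0]
force: [0.4, -0.6, -3.9]
width: 0.124
finger_force: 45.0
```

```bash
python3 -m jog '[[[0,0,0.015,0,0,0,0],[0,0,0.025,0,0,0,0],[0,0,0.025,0,0,0,0]]]' 10; python3 -m jog '[[[0,0,0,0,0,0,0.4],[0,0,0,0,0,0,0.4],[0,0,0,0,0,0,0.4],[0,0,0,0,0,0,0.4]]]';python3 -m jog '[[[0,0,-0.5,0,0,0,0.4],[0,0,-1,0,0,0,0.4],[0,0,-1,0,0,0,0.4]]]'; python3 -m jog '[[[0,0,-1,0,0,0,0.4],[0,0,-1,0,0,0,0.4],[0,0,-1,0,0,0,0.4],[0,0,-1,0,0,0,0.4]]]';  python3 - <<'E'
from meas import *
for c in("wrist","top"):
    im,X,P,f,m=cam(c); x,y,h=X[...,0],X[...,1],X[...,2]
    w=(x>.35)&(x<.75)&(abs(y+.337)<.1)
    print(c,"cover",rect(X[w&(abs(h-.009)<.006)&(im.astype(int).sum(-1)>300)]),"bar",rect(X[w&(abs(h-.05)<.006)]))
    if c=="top":
        for r in spotter.recognise(c,"jar0")[:6]:
            l,t,rr,b=[int(v) for v in r["rect"]]; print(r["p"],l,t,rr,b,X[(t+b)//2,(l+rr)//2].round(3))
        for n,(cx,cy) in dict(A=(.543,.437),B=(.534,.306)).items():
            k=(np.hypot(x-cx,y-cy)<.06)&(abs(h-.045)<.006); print(n,circ(X[k]))
        save("top2.png",cv2.resize(im[100:260,90:330],(800,533),interpolation=cv2.INTER_CUBIC))
plan(.56,.3,.3,95.75)
E
```

```text
t: 17.38
eef_pos: [0.5496, -0.338, 0.0388]
ee_rot: [3.141, -0.051, 0.0]
force: [-1.6, 1.3, 4.9]
width: 0.128
finger_force: 10.0
t: 17.88
eef_pos: [0.5494, -0.338, 0.0382]
ee_rot: [-3.141, 0.051, 0.0]
force: [-0.3, 0.7, -0.1]
width: 0.4
finger_force: 0.0
t: 18.25
eef_pos: [0.5517, -0.3392, 0.1634]
ee_rot: [3.138, -0.051, 0.011]
force: [-0.2, 0.3, -1.6]
width: 0.398
finger_force: 0.0
t: 18.75
eef_pos: [0.549, -0.3378, 0.2773]
ee_rot: [-3.141, 0.051, 0.001]
force: [0.5, -0.9, -0.1]
width: 0.402
finger_force: 0.0
wrist cover (array([ 550.9, -328.8]), array([175.4, 400.8]), 88.64, 19281) bar (array([ 549.4, -338.4]), array([11.3, 98.7]), 87.83, 806)
top cover (array([ 550.1, -337.9]), array([399.7, 198. ]), 0.07, 3689) bar (array([ 549.8, -338.8]), array([12.3, 98.9]), 89.59, 113)
0.7 103 184 115 197 [0.537 0.428 0.041]
0.7 145 187 158 198 [0.532 0.303 0.048]
A (array([543.9, 436.9]), 17.7, 118, np.float64(0.0454))
B (array([534.2, 305.9]), 17.4, 114, np.float64(0.0452))
now [ 0.5488 -0.3377  0.2765] yaw -1.84 tilt [-0.0024 -0.0012 -1.    ] n 6
[-0.013, -0.886, -0.033] rz -0.0452
[0.236, -0.854, -0.033] rz -0.0452
[0.465, -0.754, -0.033] rz -0.0452
[0.658, -0.593, -0.033] rz -0.0452
[0.798, -0.385, -0.033] rz -0.0452
[0.874, -0.146, -0.033] rz -0.0452
```

View pics/top2.png

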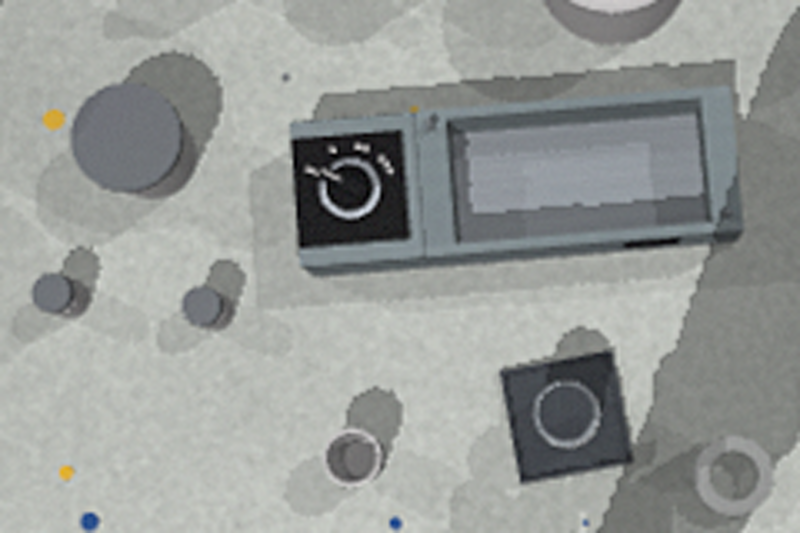

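```bash
python3 -m jog '[[[0,-0.886,0,0,0,-0.045,0.6],[0,-0.886,0,0,0,-0.045,0.6],[0,-0.886,0,0,0,-0.045,0.6]]]' && python3 -m jog '[[[0.236,-0.854,0,0,0,-0.045,0.6],[0.236,-0.854,0,0,0,-0.045,0.6],[0.236,-0.854,0,0,0,-0.045,0.6]]]' && python3 -m jog '[[[0.465,-0.754,0,0,0,-0.045,0.6],[0.465,-0.754,0,0,0,-0.045,0.6],[0.465,-0.754,0,0,0,-0.045,0.6]]]' && python3 -m jog '[[[0.658,-0.593,0,0,0,-0.045,0.6],[0.658,-0.593,0,0,0,-0.045,0.6],[0.658,-0.593,0,0,0,-0.045,0.6]]]' && python3 -m jog '[[[0.8,-0.385,0,0,0,-0.045,0.6],[0.8,-0.385,0,0,0,-0.045,0.6],[0.8,-0.385,0,0,0,-0.045,0.6],[0.8,-0.385,0,0,0,-0.045,0.6]]]' | tail -6 ;  python3 - <<'E'
from meas import *
im,X,P,f,m=cam("wrist"); x,y,h=X[...,0],X[...,1],X[...,2]
save("w4.png",im)
for n,(cx,cy) in dict(A=(.543,.437),B=(.534,.306)).items():
    k=(np.hypot(x-cx,y-cy)<.06)&(abs(h-.045)<.006); 
    if k.sum()>9: print(n,circ(X[k]))
plan(.534,.306,.16,95.75)
E
```

```text
t: 19.27
eef_pos: [0.5535, -0.2274, 0.2782]
ee_rot: [-3.115, -0.402, -0.0]
force: [0.0, -0.2, -0.3]
width: 0.6
finger_force: 0.0
t: 19.65
eef_pos: [0.5551, -0.1223, 0.2783]
ee_rot: [-3.028, -0.834, -0.0]
force: [0.7, -0.6, 0.2]
width: 0.599
finger_force: 0.0
t: 20.02
eef_pos: [0.5571, -0.0168, 0.2782]
ee_rot: [-2.881, -1.251, -0.0]
force: [0.4, -0.6, 0.4]
width: 0.603
finger_force: 0.0
t: 20.4
eef_pos: [0.5594, 0.0888, 0.2781]
ee_rot: [-2.677, -1.642, -0.0]
force: [-0.0, -0.6, 0.3]
width: 0.598
finger_force: 0.0
t: 20.9
eef_pos: [0.5625, 0.1912, 0.2778]
ee_rot: [2.426, 1.996, -0.002]
force: [-0.1, -1.0, -0.2]
width: 0.601
finger_force: 0.0
B (array([534. , 308.3]), 17.4, 773, np.float64(0.0454))
now [0.5624 0.1911 0.2779] yaw 78.88 tilt [-1.e-03 -1.e-04 -1.e+00] n 2
[0.447, -0.209, 0.491] rz -0.0234
[0.473, -0.141, 0.491] rz -0.0234
```

View pics/w4.png

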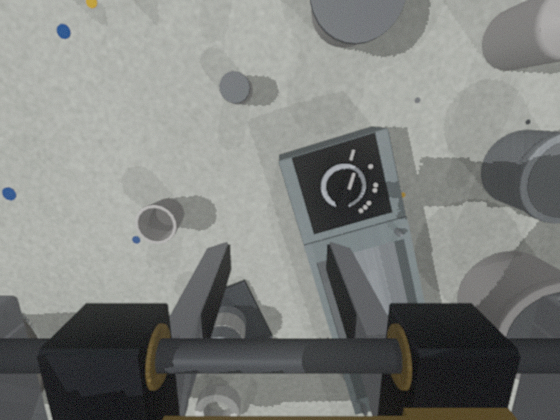

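```bash
python3 -m jog '[[[0.455,-0.2,0.5,0,0,-0.0234,0.6],[0.455,-0.2,0.5,0,0,-0.0234,0.6],[0.455,-0.2,0.5,0,0,-0.0234,0.6]]]' && python3 -m jog '[[[0.48,-0.14,0.49,0,0,-0.0234,0.6],[0.48,-0.14,0.49,0,0,-0.0234,0.6],[0.48,-0.14,0.49,0,0,-0.0234,0.6],[0.48,-0.14,0.49,0,0,-0.0234,0.6],[0.48,-0.14,0.49,0,0,-0.0234,0.6]]]' | head -3;  python3 - <<'E'
from meas import *
im,X,P,f,m=cam("wrist"); x,y,h=X[...,0],X[...,1],X[...,2]
for n,(cx,cy) in dict(A=(.543,.437),B=(.534,.308)).items():
    k=(np.hypot(x-cx,y-cy)<.06)&(abs(h-.045)<.006); 
    if k.sum()>9: print(n,circ(X[k]))
plan(.534,.3075,.092,95.75)
E
```

```text
t: 21.32
eef_pos: [0.5482, 0.2511, 0.2175]
ee_rot: [-2.27, -2.171, 0.003]
force: [0.1, -0.2, 0.1]
width: 0.599
finger_force: 0.0
t: 21.95
eef_pos: [0.5352, 0.309, 0.1607]
ee_rot: [2.104, 2.331, 0.002]
A (array([542.9, 439.8]), 17.5, 1703, np.float64(0.0453))
B (array([533.2, 308.4]), 17.5, 1176, np.float64(0.0453))
now [0.535  0.3091 0.1606] yaw 95.88 tilt [ 0.      0.0016 -1.    ] n 1
[-0.013, -0.01, 0.571] rz 0.0004
```

Aligned; descend to z 0.023, grip, lift.

```bash
python3 -m jog '[[[0,-0.012,0.57,0,0,0,0.6],[0,-0.012,0.57,0,0,0,0.6],[0,-0.012,0.57,0,0,0,0.6]]]' 20 && python3 -m jog '[[[0,0,0.57,0,0,0,0.6],[0,0,0.57,0,0,0,0.6],[0,0,0.57,0,0,0,0.6],[0,0,0.57,0,0,0,0.6]]]' && python3 -m jog '[[[0,0,0,0,0,0,0.2],[0,0,0,0,0,0,0.2],[0,0,0,0,0,0,0.2],[0,0,0,0,0,0,0.2]]]' && python3 -m jog '[[[0,0,0,0,0,0,0.2],[0,0,-1,0,0,0,0.2],[0,0,-1,0,0,0,0.2],[0,0,-1,0,0,0,0.2]]]'; python3 -c "
from h import *
a=np.radians(5.75)
M=np.array([[np.cos(a),-np.sin(a)],[np.sin(a),np.cos(a)]])
for q in((0,50),(0,-50)): print(np.array([.6558,-.0232])+M@np.array(q)/1000)
plan(*(np.array([.6558,-.0232])+M@np.array([0,.05])),.16,95.75)"
```

```text
t: 22.38
eef_pos: [0.533, 0.3101, 0.0923]
ee_rot: [-2.102, -2.334, -0.0]
force: [0.2, 0.6, 0.5]
width: 0.601
finger_force: 0.0
t: 22.88
eef_pos: [0.5338, 0.3108, 0.0252]
ee_rot: [2.102, 2.334, 0.004]
force: [0.1, -0.1, 0.9]
width: 0.603
finger_force: 0.0
t: 23.38
eef_pos: [0.5329, 0.31, 0.0233]
ee_rot: [2.102, 2.334, 0.001]
force: [-1.1, -2.1, 6.9]
width: 0.377
finger_force: 20.0
t: 23.88
eef_pos: [0.5344, 0.3114, 0.1471]
ee_rot: [2.101, 2.333, 0.01]
force: [-0.7, -0.1, -1.9]
width: 0.381
finger_force: 20.0
[0.6507906  0.02654843]
[ 0.6608094  -0.07294843]
now [0.5344 0.3114 0.1471] yaw 95.99 tilt [ 0.0026  0.0061 -1.    ] n 3
[-0.821, 0.239, -0.036] rz 0.0002
[-0.82, 0.24, -0.036] rz 0.0002
[-0.82, 0.241, -0.036] rz 0.0002
```

```bash
python3 -m jog '[[[-0.85,0.25,-0.15,0,0,0,0.2],[-0.85,0.25,-0.15,0,0,0,0.2],[-0.85,0.25,-0.15,0,0,0,0.2]]]' && python3 -m jog '[[[-0.85,0.25,0,0,0,0,0.2],[-0.85,0.25,0,0,0,0,0.2],[-0.85,0.25,0,0,0,0,0.2]]]' && python3 -m jog '[[[-0.85,0.2,0,0,0,0,0.2],[-0.85,0.2,0,0,0,0,0.2],[-0.85,0.2,0,0,0,0,0.2]]]' && python3 -m jog '[[[-0.71,0.05,0,0,0,0,0.2],[-0.71,0.05,0,0,0,0,0.2],[-0.71,0.05,0,0,0,0,0.2],[-0.71,0.05,0,0,0,0,0.2]]]'; python3 -c "
from h import *
plan(.6608,-.0730,.036,95.75)"
```

```text
t: 24.25
eef_pos: [0.5746, 0.2073, 0.1601]
ee_rot: [2.108, 2.328, -0.002]
force: [-0.1, 0.2, -1.5]
width: 0.376
finger_force: 20.0
t: 24.62
eef_pos: [0.6142, 0.1097, 0.1594]
ee_rot: [-2.108, -2.33, 0.003]
force: [-0.0, 1.0, -1.4]
width: 0.379
finger_force: 20.0
t: 25.0
eef_pos: [0.6484, 0.0118, 0.1595]
ee_rot: [-2.106, -2.33, 0.002]
force: [-0.3, 0.3, -0.6]
width: 0.379
finger_force: 20.0
t: 25.5
eef_pos: [0.6628, -0.0671, 0.1605]
ee_rot: [-2.099, -2.336, -0.001]
force: [0.0, 0.8, -0.9]
width: 0.377
finger_force: 20.0
now [ 0.6628 -0.0671  0.1605] yaw 96.14 tilt [ 1.2e-03 -2.0e-04 -1.0e+00] n 2
[-0.023, -0.011, 0.519] rz 0.0005
[-0.023, -0.011, 0.519] rz 0.0005
```

```bash
python3 -m jog '[[[-0.03,-0.02,0.52,0,0,0.001,0.2],[-0.03,-0.02,0.52,0,0,0.001,0.2],[-0.03,-0.02,0.52,0,0,0.001,0.2]]]' && python3 -m jog '[[[0,0,0.4,0,0,0,0.2],[0,0,0.5,0,0,0,0.2],[0,0,0.52,0,0,0,0.2],[0,0,0.53,0,0,0,0.2]]]'; python3 -m jog '[[[0,0,0,0,0,0,0.2],[0,0,0.01,0,0,0,0.2],[0,0,0.015,0,0,0,0.2],[0,0,0.015,0,0,0,0.2]]]' 6
```

```text
t: 25.88
eef_pos: [0.6617, -0.072, 0.0999]
ee_rot: [2.107, 2.33, 0.002]
force: [0.2, -0.4, -0.5]
width: 0.379
finger_force: 20.0
t: 26.38
eef_pos: [0.6621, -0.0734, 0.0365]
ee_rot: [2.108, 2.327, 0.002]
force: [-0.5, 0.1, -0.9]
width: 0.377
finger_force: 20.0
t: 26.88
eef_pos: [0.6612, -0.0736, 0.0333]
ee_rot: [2.109, 2.328, 0.0]
force: [-1.8, -0.6, 4.3]
width: 0.38
finger_force: 6.0
```

Contact at the expected height; release and go to the other jar.

```bash
python3 -m jog '[[[0,0,0,0,0,0,0.55],[0,0,0,0,0,0,0.6],[0,0,0,0,0,0,0.6]]]'; python3 -m jog '[[[0,0,-1,0,0,0,0.6],[0,0,-1,0,0,0,0.6],[0,0,-1,0,0,0,0.6]]]' | head -2; python3 -m jog '[[[0.6,0,-0.6,0,0,0,0.6],[0.6,0,-0.6,0,0,0,0.6],[0.6,0,-0.6,0,0,0,0.6]]]' | head -2;  python3 -m jog '[[[1,-0.2,0,0,0,0,0.6],[1,-0.2,0,0,0,0,0.6],[1,-0.2,0,0,0,0,0.6],[1,-0.2,0,0,0,0,0.6]]]' | head -2; python3 - <<'E'
from meas import *
im,X,P,f,m=cam("top"); x,y,h=X[...,0],X[...,1],X[...,2]
for r in spotter.recognise("top","jar0")[:6]:
    l,t,rr,b=[int(v) for v in r["rect"]]; print(r["p"],l,t,rr,b,X[(t+b)//2,(l+rr)//2].round(3))
k=(np.hypot(x-.543,y-.437)<.06)&(abs(h-.045)<.006)
if k.any(): print(circ(X[k]))
plan(.543,.439,.16,95.75)
E
```

```text
t: 27.25
eef_pos: [0.661, -0.0736, 0.0328]
ee_rot: [-2.109, -2.328, -0.0]
force: [0.5, -0.0, -0.1]
width: 0.601
finger_force: 0.0
t: 27.62
eef_pos: [0.6635, -0.0734, 0.1579]
t: 28.0
eef_pos: [0.6545, 0.001, 0.2266]
t: 28.5
eef_pos: [0.6182, 0.1138, 0.2237]
0.55 101 183 114 195 [0.539 0.431 0.048]
0.48 277 145 285 159 [ 0.656 -0.077  0.058]
0.42 329 247 376 308 [ 0.289 -0.297  0.004]
0.36 296 232 323 259 [ 0.383 -0.167  0.   ]
(array([542.7, 437.5]), 17.9, 117, np.float64(0.0455))
now [0.6186 0.113  0.224 ] yaw 95.51 tilt [-6.0e-04 -1.1e-03 -1.0e+00] n 3
[0.921, -0.122, 0.178] rz -0.0002
[0.922, -0.121, 0.178] rz -0.0002
[0.922, -0.12, 0.178] rz -0.0002
```

```bash
python3 -m jog '[[[0.92,-0.12,0.1,0,0,0,0.6],[0.92,-0.12,0.1,0,0,0,0.6],[0.92,-0.12,0.1,0,0,0,0.6]]]' | head -2; python3 -m jog '[[[0.92,-0.12,0.2,0,0,0,0.6],[0.92,-0.12,0.2,0,0,0,0.6],[0.92,-0.12,0.2,0,0,0,0.6]]]' | head -2;  python3 -m jog '[[[0.92,-0.12,0.2,0,0,0,0.6],[0.92,-0.12,0.2,0,0,0,0.6],[0.92,-0.12,0.2,0,0,0,0.6],[0.92,-0.12,0.2,0,0,0,0.6],[0.92,-0.12,0.2,0,0,0,0.6]]]' | head -2; python3 - <<'E'
from meas import *
im,X,P,f,m=cam("wrist"); x,y,h=X[...,0],X[...,1],X[...,2]
k=(np.hypot(x-.543,y-.439)<.06)&(abs(h-.045)<.006)
if k.any(): c=circ(X[k]);print(c);plan(*c[0]/1000,.092,95.75)
E
```

```text
t: 28.98
eef_pos: [0.5919, 0.2264, 0.2123]
t: 29.35
eef_pos: [0.5666, 0.3343, 0.1877]
t: 29.98
eef_pos: [0.5444, 0.4383, 0.1651]
(array([542.6, 439.9]), 17.6, 1147, np.float64(0.0453))
now [0.5442 0.4386 0.1652] yaw 95.48 tilt [-5.e-04  7.e-04 -1.e+00] n 1
[0.012, -0.012, 0.61] rz -0.0007
```

```bash
python3 -m jog '[[[0.01,-0.012,0.6,0,0,0,0.6],[0.01,-0.012,0.6,0,0,0,0.6],[0.01,-0.012,0.6,0,0,0,0.6]]]' 20 | head -2 && python3 -m jog '[[[0,0,0.58,0,0,0,0.6],[0,0,0.58,0,0,0,0.6],[0,0,0.58,0,0,0,0.6],[0,0,0.58,0,0,0,0.6]]]' && python3 -m jog '[[[0,0,0,0,0,0,0.2],[0,0,0,0,0,0,0.2],[0,0,0,0,0,0,0.2],[0,0,0,0,0,0,0.2]]]' && python3 -m jog '[[[0,0,0,0,0,0,0.2],[0,0,-1,0,0,0,0.2],[0,0,-1,0,0,0,0.2],[0,0,-1,0,0,0,0.2]]]'; python3 -c "
from h import *
plan(.6508,.0265,.165,95.75)"
```

```text
t: 30.4
eef_pos: [0.5415, 0.4412, 0.0936]
t: 30.9
eef_pos: [0.5422, 0.4426, 0.026]
ee_rot: [2.109, 2.328, 0.005]
force: [-0.3, -0.1, -0.0]
width: 0.598
finger_force: 0.0
t: 31.4
eef_pos: [0.5415, 0.4417, 0.024]
ee_rot: [2.109, 2.328, 0.001]
force: [-0.6, -1.1, 6.8]
width: 0.374
finger_force: 20.0
t: 31.9
eef_pos: [0.5426, 0.4434, 0.1483]
ee_rot: [2.109, 2.327, 0.011]
force: [-0.3, -0.1, -1.2]
width: 0.381
finger_force: 20.0
now [0.5426 0.4434 0.1483] yaw 95.63 tilt [ 0.0041  0.0058 -1.    ] n 4
[-0.887, 0.139, -0.035] rz -0.0001
[-0.887, 0.139, -0.035] rz -0.0001
[-0.887, 0.138, -0.035] rz -0.0001
[-0.887, 0.138, -0.035] rz -0.0001
```

```bash
python3 -m jog '[[[-0.887,0.139,-0.15,0,0,0,0.2],[-0.887,0.139,-0.15,0,0,0,0.2],[-0.887,0.139,-0.15,0,0,0,0.2]]]' | head -2 && python3 -m jog '[[[-0.887,0.139,0,0,0,0,0.2],[-0.887,0.139,0,0,0,0,0.2],[-0.887,0.139,0,0,0,0,0.2]]]' | head -2 && python3 -m jog '[[[-0.887,0.139,0,0,0,0,0.2],[-0.887,0.139,0,0,0,0,0.2],[-0.887,0.139,0,0,0,0,0.2]]]'  && python3 -m jog '[[[-0.887,0.139,0,0,0,0,0.2],[-0.887,0.139,0,0,0,0,0.2],[-0.887,0.139,0,0,0,0,0.2],[-0.887,0.139,0,0,0,0,0.2]]]'; python3 -c "
from h import *
plan(.6508,.0265,.037,95.75)"
```

```text
t: 32.28
eef_pos: [0.5702, 0.3325, 0.1608]
t: 32.65
eef_pos: [0.5962, 0.2289, 0.1602]
t: 33.02
eef_pos: [0.6229, 0.1256, 0.1603]
ee_rot: [2.114, 2.324, -0.002]
force: [-0.9, 0.2, -0.8]
width: 0.379
finger_force: 20.0
t: 33.52
eef_pos: [0.649, 0.0267, 0.1609]
ee_rot: [-2.106, -2.329, -0.001]
force: [0.2, 1.1, -0.3]
width: 0.379
finger_force: 20.0
now [0.649  0.0267 0.1609] yaw 95.75 tilt [ 1.2e-03 -5.0e-04 -1.0e+00] n 2
[-0.001, 0.007, 0.516] rz -0.0
[-0.001, 0.007, 0.516] rz -0.0
```

```bash
python3 -m jog '[[[0,0.01,0.52,0,0,0,0.2],[0,0.01,0.52,0,0,0,0.2],[0,0.01,0.52,0,0,0,0.2]]]' | head -2 && python3 -m jog '[[[0,0,0.4,0,0,0,0.2],[0,0,0.5,0,0,0,0.2],[0,0,0.52,0,0,0,0.2],[0,0,0.525,0,0,0,0.2]]]'; python3 -m jog '[[[0,0,0,0,0,0,0.2],[0,0,0.01,0,0,0,0.2],[0,0,0.012,0,0,0,0.2],[0,0,0.012,0,0,0,0.2]]]' 6; python3 -m jog '[[[0,0,0,0,0,0,0.55],[0,0,0,0,0,0,0.6],[0,0,0,0,0,0,0.6]]]'; python3 -m jog '[[[0,0,-1,0,0,0,0.6],[0,0,-1,0,0,0,0.6],[0,0,-1,0,0,0,0.6]]]' | head -2; python3 -m jog '[[[-0.6,0,-0.8,0,0,0,0.6],[-0.6,0,-0.8,0,0,0,0.6],[-0.6,0,-0.8,0,0,0,0.6],[-0.6,0,-0.8,0,0,0,0.6]]]' | head -2; python3 -m jog '[[[-0.6,0,-0.8,0,0,0,0.6],[-0.6,0,-0.8,0,0,0,0.6],[-0.6,0,-0.8,0,0,0,0.6],[-0.6,0,-0.8,0,0,0,0.6]]]' | head -2;python3 - <<'E'
from meas import *
plan(.5496,-.3385,.278,-1.85)
im,X,P,f,m=cam("wrist"); x,y,h=X[...,0],X[...,1],X[...,2]
save("w5.png",im)
k=(abs(x-.656)<.07)&(abs(y+.023)<.13)&(abs(h-.055)<.004)
n,l,st,c=cv2.connectedComponentsWithStats(k.astype(np.uint8))
for i in range(1,n):
    if st[i,4]>100: print(circ(X[l==i]))
for s in(1,-1):
    a=np.radians(5.75); q=np.array([.6558,-.0232])+s*np.array([[np.cos(a),-np.sin(a)],[np.sin(a),np.cos(a)]])@[.05,.126]
    w=(np.hypot(x-q[0],y-q[1])<.012)&(h>.069)&(h<.085); print("pin",q,X[w].mean(0),np.nanmax(X[w][:,2]),w.sum())
E
```

```text
t: 33.9
eef_pos: [0.651, 0.0263, 0.1004]
t: 34.4
eef_pos: [0.6516, 0.0248, 0.0376]
ee_rot: [2.109, 2.327, 0.002]
force: [0.5, -0.7, -1.5]
width: 0.379
finger_force: 20.0
t: 34.9
eef_pos: [0.6506, 0.0245, 0.0345]
ee_rot: [-2.109, -2.328, -0.0]
force: [0.3, 0.6, -1.1]
width: 0.381
finger_force: 6.0
t: 35.28
eef_pos: [0.6507, 0.0246, 0.0345]
ee_rot: [-2.109, -2.328, -0.0]
force: [0.4, -0.6, 0.1]
width: 0.598
finger_force: 0.0
t: 35.65
eef_pos: [0.653, 0.025, 0.1594]
t: 36.15
eef_pos: [0.6572, -0.0468, 0.2493]
t: 36.65
eef_pos: [0.6643, -0.1174, 0.3445]
now [ 0.6643 -0.1174  0.3445] yaw 95.73 tilt [ 0.0011 -0.0022 -1.    ] n 2
[-0.869, -0.568, 0.277] rz 0.1355
[-0.999, 0.28, 0.277] rz 0.1355
(array([646. ,  78.3]), 57.2, 208, np.float64(0.055))
(array([650.3,  22.4]), 17.4, 625, np.float64(0.0553))
(array([660.6, -75.2]), 17.4, 515, np.float64(0.0554))<stdin>:11: RuntimeWarning: Mean of empty slice.
  ret = um.true_divide(
Traceback (most recent call last):
ValueError: zero-size array to reduction operation fmax which has no identity
```

View pics/w5.png

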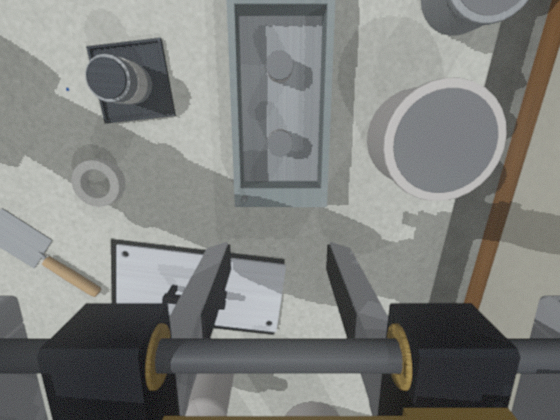

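```bash
python3 -m jog '[[[-0.63,-0.3,0.15,0,0,0.09,0.4],[-0.63,-0.3,0.15,0,0,0.09,0.4],[-0.63,-0.3,0.15,0,0,0.09,0.4],[-0.63,-0.3,0.15,0,0,0.09,0.4]]]' | head -3 && python3 -m jog '[[[-0.68,0.1,0.15,0,0,0.09,0.4],[-0.68,0.1,0.15,0,0,0.09,0.4],[-0.68,0.1,0.15,0,0,0.09,0.4],[-0.68,0.1,0.15,0,0,0.09,0.4]]]' | head -3;  python3 -c "
from h import *
plan(.5495,-.338,.25,-1.86)"
```

```text
t: 37.2
eef_pos: [0.636, -0.1962, 0.327]
ee_rot: [-2.672, -1.649, 0.002]
t: 37.7
eef_pos: [0.6105, -0.2746, 0.3097]
ee_rot: [-3.025, -0.845, 0.001]
now [ 0.6105 -0.2746  0.3097] yaw 31.2 tilt [-5.0e-04 -1.1e-03 -1.0e+00] n 1
[-0.709, 0.189, 0.497] rz 0.0918
```

```bash
python3 -m jog '[[[-0.71,0.19,0.5,0,0,0.092,0.4],[-0.71,0.19,0.5,0,0,0.092,0.4],[-0.71,0.19,0.5,0,0,0.092,0.4],[-0.71,0.19,0.5,0,0,0.092,0.4],[-0.71,0.19,0.5,0,0,0.092,0.4]]]' | head -3;  python3 - <<'E'
from meas import *
im,X,P,f,m=cam("wrist"); x,y,h=X[...,0],X[...,1],X[...,2]
w=(x>.35)&(x<.75)&(abs(y+.337)<.1)
print("bar",rect(X[w&(abs(h-.05)<.006)]))
plan(.5494,-.338,.145,-1.86)
E
```

```text
t: 38.33
eef_pos: [0.5497, -0.338, 0.2506]
ee_rot: [-3.141, 0.048, -0.001]
bar (array([ 549.5, -338.8]), array([11.1, 99.5]), 87.94, 874)
now [ 0.5496 -0.3381  0.2506] yaw -1.84 tilt [ 5.e-04 -2.e-04 -1.e+00] n 1
[-0.002, -0.001, 0.88] rz 0.0001
```

Well aligned; descend, grasp, and lift a little.

```bash
python3 -m jog '[[[0,0,0.88,0,0,0,0.4],[0,0,0.88,0,0,0,0.4],[0,0,0.88,0,0,0,0.4]]]' 45 | head -2;  python3 -m jog '[[[0,0,0.6,0,0,0,0.4],[0,0,0.885,0,0,0,0.4],[0,0,0.885,0,0,0,0.4],[0,0,0.885,0,0,0,0.4]]]'; python3 -m jog '[[[0,0,0,0,0,0,0],[0,0,0,0,0,0,0],[0,0,0,0,0,0,0],[0,0,0,0,0,0,0],[0,0,0,0,0,0,0]]]'
```

```text
t: 38.75
eef_pos: [0.5477, -0.3377, 0.1423]
t: 39.25
eef_pos: [0.5506, -0.3398, 0.0416]
ee_rot: [3.14, -0.061, 0.005]
force: [0.7, -0.5, 1.0]
width: 0.402
finger_force: 0.0
t: 39.88
eef_pos: [0.5492, -0.3391, 0.0395]
ee_rot: [3.141, -0.062, 0.001]
force: [-1.4, 1.5, 8.9]
width: 0.122
finger_force: 45.0
```

```bash
python3 -m jog '[[[0,0,-0.3,0,0,0,0],[0,0,-1,0,0,0,0],[0,0,-1,0,0,0,0],[0,0,-1,0,0,0,0]]]' && python3 -m jog '[[[0,0,-0.9,0,0,0,0],[0,0,-0.9,0,0,0,0],[0,0,-0.9,0,0,0,0],[0,0,-0.9,0,0,0,0]]]' && python3 -c "
from h import *
plan(.656,-.0237,.265,95.73)"
```

```text
t: 40.38
eef_pos: [0.5494, -0.3395, 0.1601]
ee_rot: [3.14, -0.063, 0.003]
force: [0.0, 0.5, -5.6]
width: 0.122
finger_force: 45.0
t: 40.88
eef_pos: [0.548, -0.3387, 0.2641]
ee_rot: [-3.139, 0.062, 0.005]
force: [-0.6, 0.1, -5.4]
width: 0.127
finger_force: 45.0
now [ 0.548  -0.3387  0.2641] yaw -2.27 tilt [-0.003  -0.0014 -1.    ] n 3
[0.265, -0.886, -0.003] rz -0.0907
[0.702, -0.603, -0.003] rz -0.0907
[0.916, -0.129, -0.003] rz -0.0907
```

```bash
python3 -m jog '[[[0.265,-0.886,0,0,0,-0.0907,0],[0.265,-0.886,0,0,0,-0.0907,0],[0.265,-0.886,0,0,0,-0.0907,0],[0.265,-0.886,0,0,0,-0.0907,0],[0.265,-0.886,0,0,0,-0.0907,0]]]' | head -3 && python3 -m jog '[[[0.702,-0.603,0,0,0,-0.0907,0],[0.702,-0.603,0,0,0,-0.0907,0],[0.702,-0.603,0,0,0,-0.0907,0],[0.702,-0.603,0,0,0,-0.0907,0],[0.702,-0.603,0,0,0,-0.0907,0]]]' | head -3 && python3 -m jog '[[[0.916,-0.129,0,0,0,-0.0907,0],[0.916,-0.129,0,0,0,-0.0907,0],[0.916,-0.129,0,0,0,-0.0907,0],[0.916,-0.129,0,0,0,-0.0907,0],[0.916,-0.129,0,0,0,-0.0907,0]]]' && python3 -c "
from h import *
plan(.656,-.0237,.150,95.73)
im,X,P,f,m=cam('wrist'); save('w6.png',im); np.savez('/tmp/w6',im=im,X=X)"
```

```text
t: 41.5
eef_pos: [0.5841, -0.235, 0.2652]
ee_rot: [-3.033, -0.814, 0.003]
t: 42.12
eef_pos: [0.6206, -0.1305, 0.2663]
ee_rot: [-2.684, -1.632, 0.001]
t: 42.75
eef_pos: [0.6569, -0.0257, 0.2665]
ee_rot: [2.118, 2.32, -0.001]
force: [0.2, -0.8, -4.2]
width: 0.121
finger_force: 45.0
now [ 0.6569 -0.0257  0.2665] yaw 95.21 tilt [-4.e-04 -2.e-04 -1.e+00] n 2
[0.009, -0.003, 0.486] rz -0.0007
[0.009, -0.003, 0.486] rz -0.0007
```

View pics/w6.png

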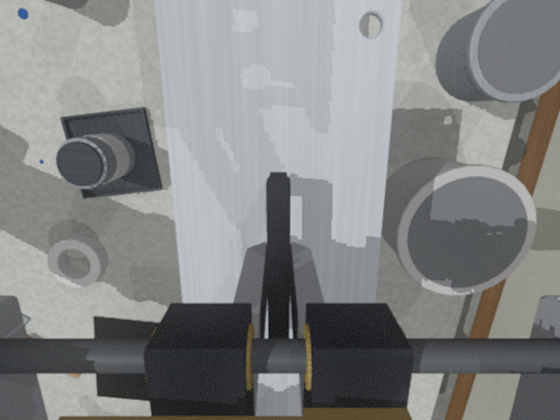

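```bash
python3 -m jog '[[[0.018,-0.006,0.5,0,0,-0.0014,0],[0.018,-0.006,0.9,0,0,-0.0014,0],[0.018,-0.006,1,0,0,-0.0014,0],[0.018,-0.006,1,0,0,-0.0014,0],[0.018,-0.006,1,0,0,-0.0014,0]]]' | head -1;  python3 -m jog '[[[0,0,0.05,0,0,0,0],[0,0,0.1,0,0,0,0],[0,0,0.1,0,0,0,0],[0,0,0.1,0,0,0,0]]]'; python3 -c "
from h import *
plan(.656,-.0237,.120,95.73)"
```

```text
t: 43.42
t: 43.92
eef_pos: [0.6562, -0.022, 0.1347]
ee_rot: [-2.098, -2.338, -0.0]
force: [0.9, -0.0, -4.3]
width: 0.123
finger_force: 45.0
now [ 0.6562 -0.022   0.1347] yaw 96.19 tilt [ 1.e-04  0.e+00 -1.e+00] n 1
[-0.014, -0.003, 0.123] rz 0.0013
```

```bash
python3 -m jog '[[[-0.014,-0.002,0.06,0,0,0.0012,0],[-0.014,-0.002,0.06,0,0,0.0012,0],[-0.014,-0.002,0.06,0,0,0.0012,0],[-0.014,-0.002,0.06,0,0,0.0012,0]]]' | head -1;  python3 -c "
from h import *
plan(.656,-.0237,.113,95.73)"
```

```text
t: 44.42
now [ 0.6561 -0.0237  0.1276] yaw 95.76 tilt [ 1.e-04  2.e-04 -1.e+00] n 1
[-0.0, -0.001, 0.122] rz 0.0001
```

```bash
python3 -m jog '[[[0,0,0.06,0,0,0,0],[0,0,0.09,0,0,0,0],[0,0,0.12,0,0,0,0],[0,0,0.12,0,0,0,0]]]';  python3 -m jog '[[[0,0,0.04,0,0,0,0],[0,0,0.06,0,0,0,0],[0,0,0.08,0,0,0,0],[0,0,0.08,0,0,0,0]]]'; python3 -c "
from h import *
plan(.656,-.0237,.097,95.73)"
```

```text
t: 44.92
eef_pos: [0.6559, -0.0237, 0.1127]
ee_rot: [-2.107, -2.33, 0.0]
force: [-0.7, 0.8, -4.3]
width: 0.125
finger_force: 45.0
t: 45.42
eef_pos: [0.656, -0.0237, 0.1033]
ee_rot: [-2.107, -2.33, 0.0]
force: [-0.2, 0.0, -4.8]
width: 0.121
finger_force: 45.0
now [ 0.656  -0.0237  0.1033] yaw 95.75 tilt [ 1.e-04 -2.e-04 -1.e+00] n 1
[0.0, 0.0, 0.052] rz 0.0001
```

```bash
python3 -m jog '[[[0,0,0.02,0,0,0,0],[0,0,0.035,0,0,0,0],[0,0,0.045,0,0,0,0],[0,0,0.045,0,0,0,0]]]';  python3 -m jog '[[[0,0,0.008,0,0,0,0],[0,0,0.008,0,0,0,0]]]' 10
```

```text
t: 45.92
eef_pos: [0.656, -0.0237, 0.0985]
ee_rot: [2.107, 2.33, -0.0]
force: [-4.6, -0.5, 4.7]
width: 0.127
finger_force: 45.0
t: 46.18
eef_pos: [0.6561, -0.0238, 0.0979]
ee_rot: [2.107, 2.33, -0.0]
force: [-7.7, -1.2, 10.5]
width: 0.125
finger_force: 10.0
```

```bash
python3 -m jog '[[[0,0,0,0,0,0,0.4],[0,0,0,0,0,0,0.4],[0,0,0,0,0,0,0.4],[0,0,0,0,0,0,0.4]]]' | sed -n 2,4p; python3 -m jog '[[[0,0,-0.5,0,0,0,0.4],[0,0,-1,0,0,0,0.4],[0,0,-1,0,0,0,0.4],[0,0,-1,0,0,0,0.4]]]' | sed -n 2p;python3 -m jog '[[[-0.3,-0.6,-1,0,0,0,0.4],[-0.3,-0.6,-1,0,0,0,0.4],[-0.3,-0.6,-1,0,0,0,0.4],[-0.3,-0.6,-1,0,0,0,0.4]]]' | sed -n 2p; python3 - <<'E'
from meas import *
im,X,P,f,m=cam("wrist"); x,y,h=X[...,0],X[...,1],X[...,2]; B=im.astype(int).sum(-1)
save("w7.png",im)
w=(abs(x-.656)<.09)&(y>-.19)&(y<.14)
k=w&(abs(h-.067)<.01)&(B>270); p=X[k]
A=np.c_[p[:,:2]-[.6558,-.0232],np.ones(len(p))]; r=np.linalg.lstsq(A,p[:,2],rcond=None)[0]; print("plane",r.round(4))
print("bar",rect(X[w&(abs(h-.109)<.005)]))
for s in(1,-1):
    a=np.radians(5.75); q=np.array([.6558,-.0232])+s*np.array([[np.cos(a),-np.sin(a)],[np.sin(a),np.cos(a)]])@[.05,.126]
    k=(np.hypot(x-q[0],y-q[1])<.01)&(h>.070)&(h<.09); print("pin",q,X[k].mean(0).round(4) if k.any() else None,k.sum(),X[k][:,2].max() if k.any() else 0)
# outer extents
plan(.6358,.1758,.25,95.75)
E
```

```text
eef_pos: [0.6561, -0.0237, 0.097]
ee_rot: [-2.107, -2.33, -0.0]
force: [-0.1, -0.2, -0.3]
eef_pos: [0.6559, -0.0239, 0.2169]
eef_pos: [0.5879, -0.0674, 0.337]
plane [ 0.0017 -0.0055  0.0672]
bar (array([654.9, -23.6]), array([12.4, 98.8]), 5.46, 887)
pin [0.69292473 0.10717544] [0.6923 0.1064 0.0758] 49 0.0803544273447181
pin [ 0.61867527 -0.15357544] [ 0.6187 -0.152   0.0757] 30 0.07971907407649526
now [ 0.5879 -0.0669  0.3358] yaw 95.73 tilt [ 3.0e-04 -1.2e-03 -1.0e+00] n 3
[0.657, 0.2, 0.238] rz -0.0
[0.657, 0.2, 0.238] rz -0.0
[0.657, 0.2, 0.238] rz -0.0
```

View pics/w7.png

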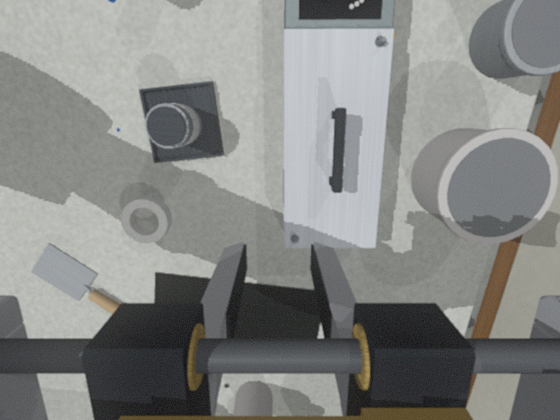

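```bash
python3 -m jog '[[[0.657,0.2,0.15,0,0,0,0.4],[0.657,0.2,0.15,0,0,0,0.4],[0.657,0.2,0.15,0,0,0,0.4]]]' | sed -n 2p; python3 -m jog '[[[0.657,0.2,0.15,0,0,0,0.3],[0.657,0.2,0.15,0,0,0,0.3],[0.657,0.2,0.15,0,0,0,0.3],[0.657,0.2,0.15,0,0,0,0.3]]]' | sed -n 2p; python3 - <<'E'
from meas import *
im,X,P,f,m=cam("wrist"); x,y,h=X[...,0],X[...,1],X[...,2]; B=im.astype(int).sum(-1)
r=np.hypot(x-.6358,y-.1758)
k=(r<.03)&(h>.086)&(h<.098); print("dialbar",rect(X[k]))
w=k&(B>330); print("stripe",X[w].mean(0),w.sum())
v,u=np.where(r<.075); c=im[max(v.min(),0):v.max(),max(u.min(),0):u.max()]; save("w8.png",cv2.resize(c,None,fx=3,fy=3,interpolation=cv2.INTER_CUBIC)[:600,:800])
plan(.6358,.1758,.20,65.9)
E
```

```text
eef_pos: [0.6037, 0.0167, 0.3165]
eef_pos: [0.6201, 0.0934, 0.3004]
dialbar (array([635.8, 175.9]), array([43.6, 12.1]), 64.73, 458)
stripe [0.6404662  0.18630067 0.09283831] 81
now [0.6201 0.0932 0.3007] yaw 95.65 tilt [-5.e-04 -6.e-04 -1.e+00] n 1
[0.672, 0.198, 0.839] rz 0.0826
```

View pics/w8.png

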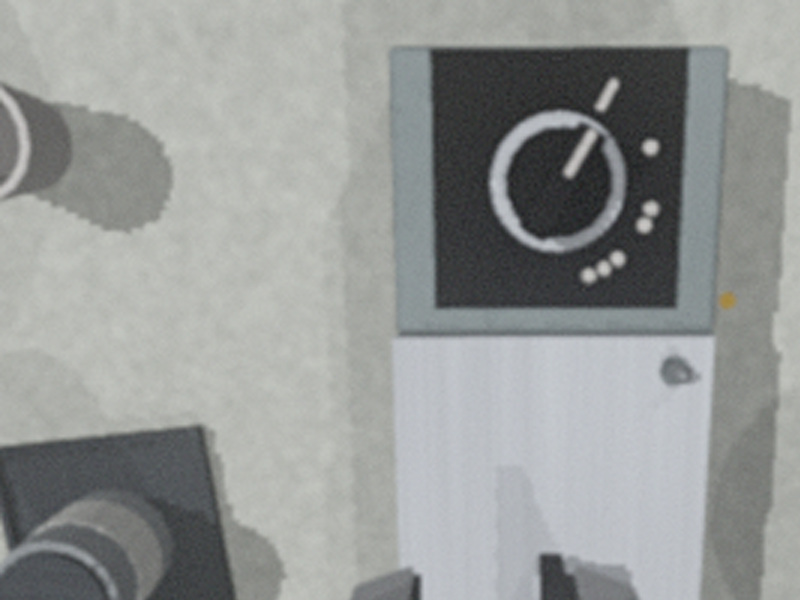

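```bash
python3 -m jog '[[[0.672,0.198,0.84,0,0,0.0826,0.3],[0.672,0.198,0.84,0,0,0.0826,0.3],[0.672,0.198,0.84,0,0,0.0826,0.3],[0.672,0.198,0.84,0,0,0.0826,0.3],[0.672,0.198,0.84,0,0,0.0826,0.3]]]' | sed -n 2p; python3 -m jog '[[[0,0,0.4,0,0,0,0.3],[0,0,0.4,0,0,0,0.3],[0,0,0.4,0,0,0,0.3]]]' | sed -n 2p; python3 -c "
from h import *
plan(.6358,.1758,.088,65.8); print(sensors.observe()['joint_positions'])"
```

```text
eef_pos: [0.6362, 0.1762, 0.2012]
eef_pos: [0.6363, 0.1773, 0.1541]
now [0.6363 0.1773 0.1541] yaw 66.03 tilt [ 1.e-03  9.e-04 -1.e+00] n 1
[-0.013, 0.002, 0.551] rz 0.0006
[ 0.05947533  0.5263493  -0.58888521  1.67133611  0.32897258  1.04303561
 -1.05252126]
```

```bash
python3 -m jog '[[[-0.013,0.002,0.45,0,0,0,0.3],[-0.013,0.002,0.55,0,0,0,0.3],[-0.013,0.002,0.55,0,0,0,0.3],[-0.013,0.002,0.55,0,0,0,0.3]]]' 25 ; python3 -m jog '[[[0,0,0,0,0,0,0],[0,0,0,0,0,0,0],[0,0,0,0,0,0,0],[0,0,0,0,0,0,0]]]'; python3 -c "
from h import *
plan(.6358,.1758,.088,65.8)"
```

```text
t: 50.15
eef_pos: [0.636, 0.1765, 0.0882]
ee_rot: [2.634, 1.711, 0.003]
force: [-0.4, 0.7, -0.3]
width: 0.3
finger_force: 0.0
t: 50.65
eef_pos: [0.6365, 0.1758, 0.0872]
ee_rot: [2.634, 1.71, 0.004]
force: [4.7, -1.2, 1.6]
width: 0.126
finger_force: 25.0
now [0.6365 0.1758 0.0872] yaw 65.99 tilt [ 0.0013  0.0022 -1.    ] n 1
[-0.002, -0.005, -0.007] rz 0.0005
```

```bash
python3 -m jog '[[[0,-0.004,0,0,0,0.026,0],[0,-0.004,0,0,0,0.052,0],[0,-0.004,0,0,0,0.078,0],[0,-0.004,0,0,0,0.104,0],[0,-0.004,0,0,0,0.12,0]]]'; python3 -c "
from h import *
plan(.6358,.1758,.088,-14.3);print(sensors.observe()['joint_positions'])"
```

```text
t: 51.28
eef_pos: [0.6363, 0.176, 0.0872]
ee_rot: [3.081, 0.614, 0.005]
force: [6.4, -1.8, -0.4]
width: 0.127
finger_force: 25.0
now [0.6363 0.176  0.0872] yaw 22.54 tilt [ 2.9e-03  9.0e-04 -1.0e+00] n 1
[-0.004, -0.0, -0.007] rz 0.1023
[-0.0851942   0.56309219 -0.38450799  1.72951767  0.26051118  0.89647293
 -1.75663322]
```

```bash
python3 -m jog '[[[0,0,0,0,0,0.026,0],[0,0,0,0,0,0.052,0],[0,0,0,0,0,0.078,0],[0,0,0,0,0,0.1025,0],[0,0,0,0,0,0.1025,0]]]'; python3 -m jog '[[[0,0,0,0,0,0,0],[0,0,0,0,0,0,0]]]' | sed -n 4p; python3 -c "
from h import *
plan(.6358,.1758,.088,-14.3);s=sensors.observe();print(s['joint_positions'],s['moment'])"
```

```text
t: 51.9
eef_pos: [0.6363, 0.1762, 0.0872]
ee_rot: [-3.117, 0.389, -0.005]
force: [7.0, -1.4, -0.1]
width: 0.123
finger_force: 25.0
force: [7.2, -1.5, -1.0]
now [0.6363 0.1761 0.0872] yaw -14.11 tilt [ 0.0028 -0.0013 -1.    ] n 1
[-0.003, 0.004, -0.007] rz 0.0005
[-0.19380401  0.54519461 -0.23547313  1.73680904  0.15912305  0.87516122
 -2.31524379] [-0.14381625 -1.63604004  0.01252895]
```

Moment about the axis ≈ 0, yaw −14.1° (target −14.3°). Release, lift, and verify.

```bash
python3 -m jog '[[[0,0,0,0,0,0,0.3],[0,0,0,0,0,0,0.3],[0,0,0,0,0,0,0.3]]]' | sed -n 4p; python3 -m jog '[[[0,0,-0.5,0,0,0,0.3],[0,0,-1,0,0,0,0.3],[0,0,-1,0,0,0,0.3],[0,0,-1,0,0,0,0.3]]]' | sed -n 2p;python3 -m jog '[[[-1,0,-0.7,0,0,0,0.3],[-1,0,-0.7,0,0,0,0.3],[-1,0,-0.7,0,0,0,0.3],[-1,0,-0.7,0,0,0,0.3]]]' | sed -n 2p; python3 - <<'E'
from meas import *
im,X,P,f,m=cam("wrist"); x,y,h=X[...,0],X[...,1],X[...,2]; B=im.astype(int).sum(-1)
r=np.hypot(x-.6358,y-.1758)
k=(r<.03)&(h>.086)&(h<.098); print("dialbar",rect(X[k]))
w=k&(B>330); q=X[w].mean(0); print("stripe",q,w.sum(),np.degrees(np.arctan2(q[1]-.1758,q[0]-.6358)), "want -14.5")
for n,c in (("wrist",im),("top",cam("top")[0])): save(f"fin_{n}.png",c)
E
```

```text
force: [0.7, -0.0, -0.2]
eef_pos: [0.6344, 0.1761, 0.2061]
eef_pos: [0.5179, 0.2056, 0.2902]
dialbar (array([635.5, 175.2]), array([11.5, 43.9]), 75.67, 553)
stripe [0.64737369 0.17220064 0.09311039] 77 -17.27543961848553 want -14.5
```

View pics/fin_top.png

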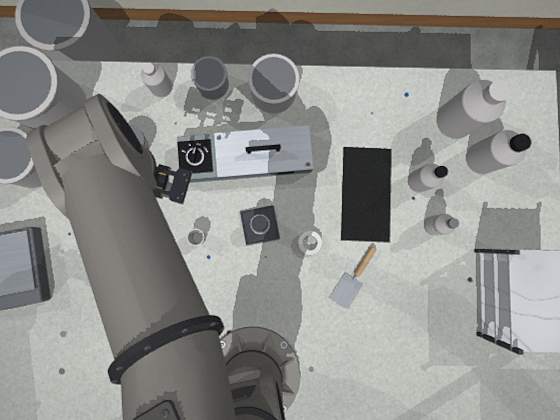

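View pics/fin_wrist.png

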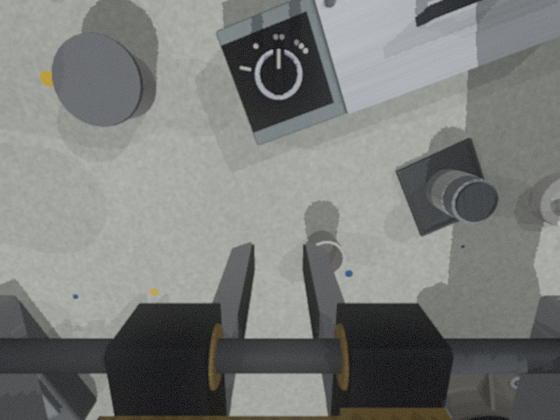

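```bash
python3 - <<'E'
from meas import *
im,X,P,f,m=cam("top"); x,y,h=X[...,0],X[...,1],X[...,2]
k=(np.hypot(x-.39,y+.17)<.06); print("tape zmax",np.nanmax(h[k]),circ(X[k&(h>.018)]))
X0=np.load("/tmp/top.npz")["X"]; k=(np.hypot(X0[...,0]-.39,X0[...,1]+.17)<.06); print(circ(X0[k&(X0[...,2]>.018)]))
for r in spotter.recognise("top","jar0")[:5]: print(r)
E
```

```text
tape zmax 0.030329133576855627 (array([ 391. , -167.3]), 35.8, 289, np.float64(0.0245))
(array([ 391. , -167.3]), 35.6, 286, np.float64(0.0245))
{'rect': [175.9, 133.2, 312.2, 183.6], 'p': 0.51}
```

The tape hasn't moved, no jars are left on the bench, and the dial points at the two dots. I'm handing in the job.

```bash
python3 -c "
from rig import job; print(job.job_done())"
```

```text
the job is handed in; nothing more can be done
None
```

The job is handed in: the tin stands in the drip tray, the only two jars I found stand upright in the box, the cover is fully home on both pins, and the dial is on the two-dot mark.

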